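Load the ratchet screw lift with sample trays

ROBOT

A 6-joint arm with a two-finger parallel gripper is mounted at the origin on a cart in front of the work surface, level with it; the furniture and walls round the work are solid. World frame = base frame: x ahead of the robot, y to its left, z up, the work surface at z = 0. Lengths are in mm, angles in degrees, forces in N, time in s.
With the tool pointing down it reaches from about 350 to 850 mm from the base axis. Payload 8.1 kg.
Tool frame: the origin (TCP) lies midway between the tips of the shut fingers; the grasp point (between the pads) lies 19 mm behind it (r.pinch_z is the distance from the TCP to the grasp point, in mm); z points along the fingers, y is the line along which they close (so a half turn about z gives the same grasp; the last joint's range is limited). The gripper opens to 85 mm and grips with 20 to 120 N. Pads are 22 mm wide; open, the fingers measure 114 mm over their backs; the gripper's body (76 mm by 85 mm) begins 54 mm behind the grasp point. The pads swing forward as they close: fully open they stand 13 mm farther back than shut.
Start: joints at [-79.607, 7.471, 85.268, -0, 87.261, -4.893], TCP at [158.208, -578.771, 231.292] pointing down, gripper open.
Joint ranges: [-169.43, 169.43], [-51.17, 129.36], [1.28, 143.12], [-76.62, 256.62], [0, 156.53], [-152.29, 152.29]. Speed limits (degrees/s): [136.94, 136.94, 159.86, 180, 180, 180].

INTERFACE

Orientations are given as [roll, pitch, yaw] about the fixed x, y, z axes, in that order (R = Rz(yaw) Ry(pitch) Rx(roll)).
In Python, from bench import sensors, optics, job, r gives the robot as it stands.
- The arm moves only by the tool play_rows, never from a script. Its argument "motion" is a list that holds one entry, the list of rows, each a list of 6 numbers: the shift along the tool's x, y, z in cm, then the turn, a rotation vector about the tool's x, y, z in degrees. In form: [[[x, y, z, ax, ay, az], ...]]. A call has 1 to 5 rows; each row is the pose to reach, as a shift and turn from the pose commanded when the call began, along the tool's axes at that moment; what a row does not reach only later rows make up. A row lasts 1/10 s, in which the tool goes at most 50 mm and 8.59 degrees, less where a joint would pass 70% of its speed; a pose out of reach is approached as far as the arm can. A call with a gripper value outside its range is refused whole. "jaw" is the opening, from 0 (shut) to 1 (fully open), set as the call begins (left out, the last holds). The fingers move at their own pace and stop on an object; "squeeze" is the grip in N (left out, the last holds). Time passes only in rows, so rows that repeat a pose let the fingers close. It gives the time, the measured TCP pose, the force, the opening and the grip force at its end, in the units of the state.
- sensors.sense(): the state, without advancing time (a new reading comes with each control period).
- optics.snapshot(name): name is "scene" or "top" or "wrist"; returns a dict with "pixels" (480x640x3 uint8, red, green, blue), "mtx" (3x3 intrinsics, pixels), "R" (3x3) and "t" (3): a world point X has camera coordinates R X + t; the wrist camera has in their place "T_tool_cam" (4x4, takes a point from camera to tool coordinates, whose origin is the TCP and whose axes are the flange's). Camera axes: x right, y down, z forward; pixel columns grow to the right and rows downward; lengths in mm; the calibration is good to about 2 mm. A picture is of the moment at which its call begins: read the wrist's pose just before it. There is no depth.
- job.hand_in(): hands the job in; it is judged then, once.
The state is a dict: "time": time; "joint_pos": joint angles; "qd": joint speeds; "joint_efforts": joint torques, N m; "tool_pos": TCP position; "tcp_rot": TCP orientation; "ft_force": force on the tool from outside, world axes, zero at the start; "wrist_torque": the same for the moment, N m; "finger_gap": finger opening in mm; "grip_force": force on a finger pad.
Only numpy, scipy, OpenCV 4.12 (cv2) and the standard library are available. Lean on these libraries where they do the work, as an engineer would, in place of code of your own. Each camera call takes 0.05 s, during which the arm holds its last target. There are 200 camera calls.

TASK

Set the ratchet's direction lever to raise and swing its handle back and forth until the lift's table is level with the top of the white shelf. Slide every sample tray across from the shelf until it is wholly on the table, without lifting it off or tipping it. Then set the lever to lower, ratchet the table fully down with the trays flat on it, and let go; leave the glassware and bottles round about standing.

Things in the scene. Friction and masses are not known exactly. Their poses are not given: they have to be found in the camera images.
- table_top (a point): screw lift: centre of the top of its aluminium table, 260 (x) x 180 mm (y), the last 12 mm at the +y side sloping down 6 mm toward the shelf; back stop 10 mm high 82 mm to the -y side, low edges 6 mm high at x = +-130 mm. Axes: z up, y from the ratchet over the table to the shelf, x across. 70 mm above the worktop when fully down
- lift_table (a joint): height of the lift table in m above its lowest position (0 fully home, 0.045 highest); only the screw moves it, 12 mm per radian that the ratchet turns the screw; it stays where it is left, loaded or not. Clockwise seen from above raises it
- shelf_edge (a point): white shelf beside the lift: middle of the top edge facing the table (6 mm gap to the table's lip); its top, 280 mm wide (x), runs 200 mm from here along +y to a stop 10 mm high. Axes parallel to the lift's. Its top is 20 to 32 mm above the table's lowest position, differently at each start
- ratchet_handle (a joint): swing of the steel ratchet handle about the upright screw, rad, growing anticlockwise from above; 0 points along the lift's -y; stops at +-0.9; 2 N at the grip swings it freely, about 6 N when it drives. Strokes over +-0.7 are enough: it engages anew within 0.35 rad after each turning back
- handle_grip (a point): middle of the black upright round grip at the end of the handle, 23 mm thick, from 33 mm below to 29 mm above this point, 150 mm from the handle's axis; it is fixed to the handle
- handle_axis (a point): point on the handle's upright turning axis, at the same height as handle_grip; fixed
- pawl_lever (a joint): direction lever of the ratchet, rad, limits +-0.35, stays where set (about 2 N at its tip); grows clockwise from above. Above +0.25 the ratchet drives as the handle swings clockwise (handle value falling), raises the table, and clicks freely back. Below -0.25 it drives anticlockwise (handle value growing) and lowers it. Near 0 it drives neither way
- lever_grip (a point): on the black direction lever on top of the ratchet head, near its outer end, 44 mm from its pivot; the lever is 14 mm wide, from 14 mm below to 10 mm above this point; the flat steel handle lies 18 mm below the point at the least, so fingertips may go 14 mm below it
- lever_pivot (a point): upright pivot axis of the direction lever, on the handle 49 mm from the handle's axis, at the height of lever_grip; it swings with the handle
- tray_0_grip (a point): sample tray (2 or 3 alike): steel plate 62 x 120 x 5 mm, ends turned up; at its +y end a fixed cup 56 mm wide, lid top 65 mm above the underside; at its -y end an upright grip fin 10 mm thick (x), 36 mm long (y), to 62 mm above the underside. This point: middle of the fin, 45 mm above the underside, 38 mm to the -y side of the tray's centre. z up, y from fin to cup. 0.2 to 0.4 kg
- tray_1_grip (a point): sample tray (2 or 3 alike): steel plate 62 x 120 x 5 mm, ends turned up; at its +y end a fixed cup 56 mm wide, lid top 65 mm above the underside; at its -y end an upright grip fin 10 mm thick (x), 36 mm long (y), to 62 mm above the underside. This point: middle of the fin, 45 mm above the underside, 38 mm to the -y side of the tray's centre. z up, y from fin to cup. 0.2 to 0.4 kg
- tray_2_grip (a point): sample tray (2 or 3 alike): steel plate 62 x 120 x 5 mm, ends turned up; at its +y end a fixed cup 56 mm wide, lid top 65 mm above the underside; at its -y end an upright grip fin 10 mm thick (x), 36 mm long (y), to 62 mm above the underside. This point: middle of the fin, 45 mm above the underside, 38 mm to the -y side of the tray's centre. z up, y from fin to cup. 0.2 to 0.4 kg
- wash_bottle: bystander: wash bottle, 72 mm wide, 213 mm tall, origin under its centre, z up
- flask: bystander: conical glass flask, 66 mm wide, 116 mm tall, origin under its centre, z up
- plastic_beaker: bystander: plastic beaker, 76 mm wide, 99 mm tall, origin under its centre, z up

How it is judged:
By the outcome, as a careful person would: the job done as asked, in the order asked, and still so for the second after the job is handed in, with the robot touching nothing.
Of tray_0, tray_1, tray_2 only 2 to 3 are there at a start; the rules pass over those that are not, and their reading is None.
At some moment in a run one of tray_0, tray_1, tray_2 may be knocked a few centimetres aside while the robot is not near it.
Once in a run the grip may slacken for a moment while it holds something.
It also fails if it takes over 210 s, if anything falls off the work surface, if the arm or the gripper's body presses on something with over 40 N, if the wrist force passes 120 N, or if a joint passes its speed limit or range.

## Working session

There is one attempt and no reset: what is moved stays moved. The work goes in short steps, Python scripts to look and compute and a tool call to move; the robot and the scene stay as the last step left them, time stands still between calls to the robot, and variables do not carry over. Pictures are saved under pics/ and viewed, at most 14 in all, crops included, and the job is handed in when it is done.

Besides the shell and the picture viewer there is one more tool, called after "Emit:" by a JSON object that holds its "api" and its "payload". play_rows: Moves the arm, as the interface text tells. Its arguments: {"type":"object","properties":{"motion":{"type":"array","items":{"type":"array","items":{"type":"array","items":{"type":"number"}}}},"jaw":{"type":"number"},"squeeze":{"type":"number"}},"required":["motion"]}

```bash
ls; mkdir -p pics
cat > h.py <<'E'
import numpy as np, cv2
from bench import sensors, optics, job, r
def snap(n,f=None):
    s=sensors.sense(); p=optics.snapshot(n)
    if f: cv2.imwrite('pics/'+f,p['pixels'][:,:,::-1])
    if 'R' not in p:
        from scipy.spatial.transform import Rotation as Ro
        T=np.eye(4);T[:3,:3]=Ro.from_euler('xyz',s['tcp_rot'],degrees=True).as_matrix();T[:3,3]=s['tool_pos']
        M=np.linalg.inv(T@np.array(p['T_tool_cam']));p['R']=M[:3,:3];p['t']=M[:3,3]
    p['R']=np.array(p['R']);p['t']=np.array(p['t']);p['mtx']=np.array(p['mtx'])
    return p
def ray(p,u,v):
    d=p['R'].T@np.linalg.inv(p['mtx'])@np.array([u,v,1.]);return -p['R'].T@p['t'],d
def onz(p,u,v,z):
    c,d=ray(p,u,v);return c+d*(z-c[2])/d[2]
def two(p,a,q,b):
    c1,d1=ray(p,*a);c2,d2=ray(q,*b)
    k=np.linalg.lstsq(np.c_[d1,-d2],c2-c1,rcond=None)[0]
    x,y=c1+k[0]*d1,c2+k[1]*d2;return (x+y)/2,np.linalg.norm(x-y)
def proj(p,X):
    x=p['mtx']@(p['R']@np.array(X,float)+p['t']);return x[:2]/x[2]
E
python3 - <<'E'
from h import *
for n in ['scene','top']:
    p=snap(n,n+'0.png');print(n,-p['R'].T@p['t'],p['R'][2])
print(sensors.sense())
E
```

```text
pics
scene [  20.7415628   816.50399723 1183.8531593 ] [ 0.35146035 -0.55709165 -0.75241246]
top [-282.31518602  -91.90787059 1905.09054567] [ 0.40146799  0.06689034 -0.91342714]
{'time': 0.1, 'joint_pos': array([-7.96069740e+01,  7.51128303e+00,  8.53257777e+01,  3.15440995e-03,
        8.72622667e+01, -4.89488648e+00]), 'qd': array([ 0.05238762, -0.05160729,  0.0321522 , -0.02440673, -0.0591485 ,
       -0.01461421]), 'joint_efforts': array([ 3.27910704e-03, -5.70949566e+01, -5.01943409e+01, -1.02543513e-04,
        8.08174373e-03, -2.13105506e-05]), 'tool_pos': array([ 158.13042265, -578.25009879,  230.31786778]), 'tcp_rot': array([-1.79901304e+02, -1.16144616e-02,  1.52877491e+01]), 'ft_force': array([ 0.3688429 , -0.19722793,  0.21702073]), 'wrist_torque': array([0.00249162, 0.02669249, 0.02415091]), 'grip_force': 0.0, 'finger_gap': 85.5420020194266}
```

View pics/scene0.png

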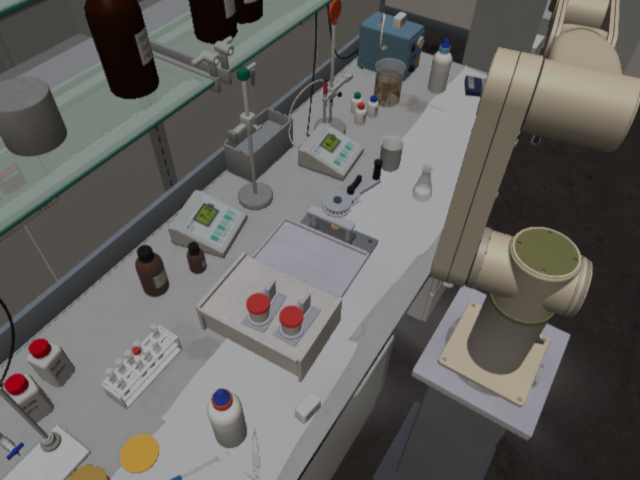

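View pics/top0.png

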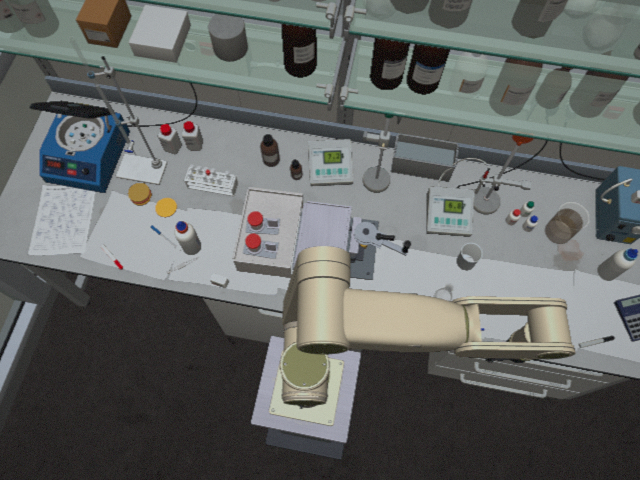

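The scene view shows two red-lidded trays on the shelf at (258,307) and (291,320). The ratchet head is at (337,203), the lever near (355,183), and the grip near (377,170). The beaker is at (391,153) and the flask at (423,185). I'll zoom in on this area.

Run:
```python
import cv2
a=cv2.imread('pics/scene0.png');b=cv2.imread('pics/top0.png')
A=cv2.resize(a[120:380,190:450],(600,600),interpolation=2)
cv2.imwrite('pics/cA.png',A)
B=cv2.resize(b[180:300,225:425],(800,480),interpolation=2);cv2.imwrite('pics/cB.png',B)
```

```text
(no output)
```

View pics/cA.png

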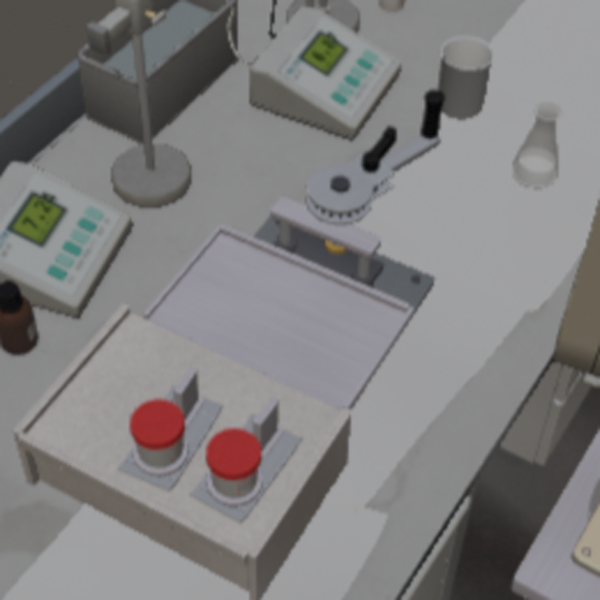

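View pics/cB.png

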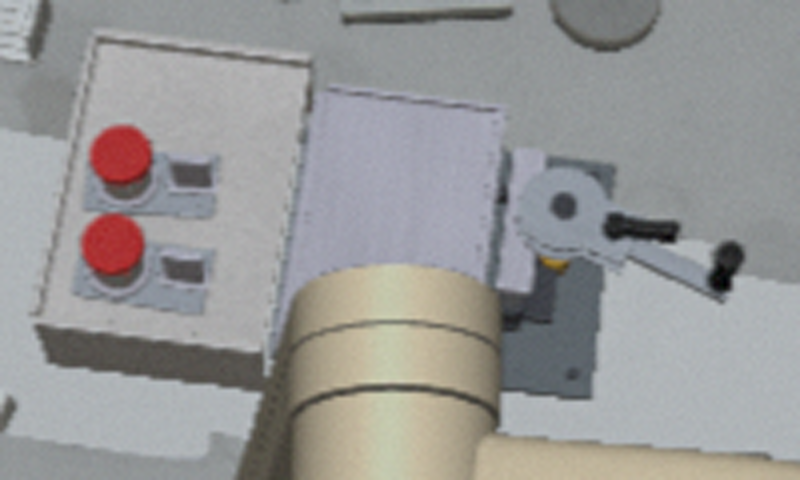

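Run:
```python
from h import *
p=snap('scene');q=snap('top')
A=lambda x,y:(190+x/2.3077,120+y/2.3077)
B=lambda x,y:(225+x/4,180+y/4)
for n,a,b in [('lid+x',(158,416),(120,153)),('lid-x',(234,453),(112,243)),('griptop',(433,95),(733,248)),('gripbot',(431,135),(722,284)),
 ('knob',(340,184),(565,206)),('levtip',(390,133),(675,230)),('levin',(371,163),(612,224)),
 ('shelf+x',(125,312),(312,60)),('shelf-x',(350,408),(268,348)),('tab-y+x',(222,232),(502,104)),('tab+y+x',(150,312),(325,90)),
 ('fin+x top',(196,375),(205,157)),('fin-x top',(277,404),(200,252)),
 ('beaker top',(466,58),(980,300)),]:
    X,e=two(p,A(*a),q,B(*b));print(n,X.round(),round(e,1))
```

```text
lid+x [508. 286. 163.] 3.2
lid-x [425. 275. 153.] 0.6
griptop [ 493. -250.  216.] 2.5
gripbot [ 488. -250.  152.] 0.4
knob [ 533. -106.  158.] 1.2
levtip [ 521. -202.  174.] 0.6
levin [ 518. -148.  169.] 2.0
shelf+x [669. 150.  86.] 1.9
shelf-x [376. 129.  97.] 1.5
tab-y+x [662. -32.  68.] 8.6
tab+y+x [644. 132.  83.] 2.2
fin+x top [519. 214. 149.] 7.6
fin-x top [428. 198. 150.] 9.2
beaker top [ 549. -485.   88.] 7.7
```

```bash
cat >> h.py <<'E'
def plan(wps,v=45,w=8,start=None):
    """wps: (x,y,z,yaw[,step]) world, tool down -> rows per call (cm, deg)"""
    s=sensors.sense()
    cur=np.array(start if start is not None else [*s['tool_pos'],s['tcp_rot'][2]],float)
    P=[cur]
    for wp in wps:
        g=np.array(wp[:4],float);vv=wp[4] if len(wp)>4 else v;a=P[-1]
        n=int(max(1,np.ceil(np.linalg.norm((g-a)[:3])/vv-.02),np.ceil(abs(g[3]-a[3])/w-.02)))
        P+= [a+(g-a)*k/n for k in range(1,n+1)]
    base=P[0];Q=P[1:]
    for i in range(0,len(Q),5):
        y=np.radians(base[3]);c,s_=np.cos(y),np.sin(y);rows=[]
        for X in Q[i:i+5]:
            d=X-base;rows.append([round(float(k),2)+0 for k in [(c*d[0]+s_*d[1])/10,(s_*d[0]-c*d[1])/10,-d[2]/10]]+[0,0,round(float(-d[3]),1)])
        print('[['+','.join('['+','.join('%g'%k for k in r_)+']' for r_ in rows)+']]');base=Q[min(i+4,len(Q)-1)]
E
python3 - <<'E'
from h import *
plan([(200,-540,330,20),(500,-190,330,90)])
E
```

```text
[[[1.68,-0.87,-3.31,0,0,-1.6],[3.37,-1.73,-6.63,0,0,-3.1],[5.05,-2.6,-9.94,0,0,-4.7],[8.52,-4.95,-9.94,0,0,-11.1],[11.99,-7.3,-9.94,0,0,-17.4]]]
[[[4.01,-1.2,0,0,0,-6.4],[8.03,-2.4,0,0,0,-12.7],[12.04,-3.61,0,0,0,-19.1],[16.06,-4.81,0,0,0,-25.5],[20.07,-6.01,0,0,0,-31.8]]]
[[[4.05,1.09,0,0,0,-6.4],[8.09,2.19,0,0,0,-12.7],[12.14,3.28,0,0,0,-19.1],[16.18,4.38,0,0,0,-25.5]]]
```

Emit:
{"api": "play_rows", "payload": {"motion": [[[1.7,-0.9,-3.3,0,0,-1.6],[3.4,-1.7,-6.6,0,0,-3.1],[5,-2.6,-9.9,0,0,-4.7],[8.5,-5,-9.9,0,0,-11.1],[12,-7.3,-9.9,0,0,-17.4]]]}}

```text
time: 0.7
tool_pos: [255.3, -476.5, 331.7]
tcp_rot: [179.9, 0.0, 32.9]
ft_force: [0.9, 0.5, -0.5]
finger_gap: 85.5
grip_force: 0.0
```

Emit:
{"api": "play_rows", "payload": {"motion": [[[4,-1.2,0,0,0,-6.4],[8,-2.4,0,0,0,-12.7],[12,-3.6,0,0,0,-19.1],[16,-4.8,0,0,0,-25.5],[20,-6,0,0,0,-31.8]]]}}

```text
time: 1.2
tool_pos: [391.4, -316.7, 330.2]
tcp_rot: [180.0, -0.0, 64.7]
ft_force: [0.4, -0.5, -0.5]
finger_gap: 85.4
grip_force: 0.0
```

Emit:
{"api": "play_rows", "payload": {"motion": [[[4,1.1,0,0,0,-6.4],[8,2.2,0,0,0,-12.7],[12.1,3.3,0,0,0,-19.1],[16.2,4.4,0,0,0,-25.5],[16.2,4.4,0,0,0,-25.5]]], "jaw": 0.4}}

```text
time: 1.7
tool_pos: [502.4, -186.8, 329.8]
tcp_rot: [180.0, -0.1, 90.5]
ft_force: [-0.9, 0.6, -0.2]
finger_gap: 33.8
grip_force: 0.0
```

Run:
```python
from h import *
p=snap('wrist','w1.png');s=sensors.sense();print(s['tool_pos'],s['tcp_rot'],s['finger_gap'],p['T_tool_cam'])
snap('scene','s1.png')
```

```text
[ 501.17236306 -188.76351071  329.82862818] [-1.79963557e+02 -3.75351661e-02  9.02447081e+01] 34.64890255183203 [[-1.77997325e-04 -9.45102476e-01 -3.26774046e-01  8.52673221e+01]
 [ 9.99999868e-01 -1.07459153e-05 -5.13631092e-04 -1.20093688e+00]
 [ 4.81922531e-04 -3.26774095e-01  9.45102354e-01 -1.43473952e+02]
 [ 0.00000000e+00  0.00000000e+00  0.00000000e+00  1.00000000e+00]]
```

View pics/w1.png

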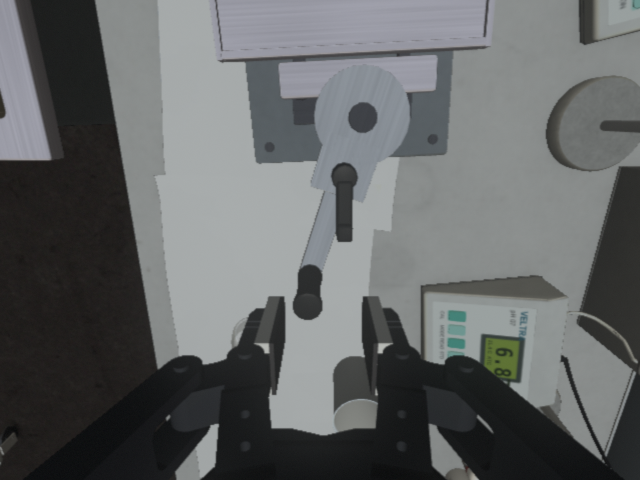

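The wrist view shows the knob at (363,117), the lever pivot at (344,175), the lever tip at (345,240) and the grip top at (308,305). The beaker is near (355,395). The lever is currently set to lower.

Run:
```python
from h import *
p=snap('wrist');q=snap('scene')
for n,u,v,z in [('knob',363,117,158),('pivot',344,175,178),('levtip',345,238,178),('grip',308,305,214),('plateL',257,162,10),('plateR',447,156,10),('tabL',218,60,72),('tabR',492,47,72),('beaker',356,415,99)]:
    print(n,onz(p,u,v,z).round(1))
for n,a,b in [('knob',(340,184),(363,117)),('griptop',(433,95),(308,305)),('levtip',(390,131),(345,238))]:
    X,e=two(q,(190+a[0]/2.3077,120+a[1]/2.3077),p,b);print(n,X.round(1),round(e,1))
```

```text
knob [ 531.9 -106.1  158. ]
pivot [ 516.  -150.9  178. ]
levtip [ 517.9 -205.4  178. ]
grip [ 486.7 -250.8  214. ]
plateL [ 414.8 -160.9   10. ]
plateR [ 655.  -153.1   10. ]
tabL [392.7 -52.2  72. ]
tabR [666.8 -40.3  72. ]
beaker [ 542.8 -480.    99. ]
knob [ 532.8 -105.7  159. ] 2.0
griptop [ 488.4 -245.2  221.1] 3.8
levtip [ 520.1 -204.2  177. ] 5.1
```

```bash
cat >> h.py <<'E'
AX=np.array([532.5,-106.])
def pol(c,r_,deg): return np.array(c)+r_*np.array([np.cos(np.radians(deg)),np.sin(np.radians(deg))])
def arc(c,r_,a0,a1,step,z,off,v=20):
    n=int(np.ceil(abs(a1-a0)/step));return [(*pol(c,r_,a),z,a+off,v) for a in np.linspace(a0,a1,n+1)]
E
python3 - <<'E'
from h import *
plan([(519,-197,230,92),(519,-197,160,92,25)]); print()
pv=(517.7,-152.7)
plan(arc(pv,44,-88,-138,5,160,180)[1:],start=(519,-197,160,92))
E
```

```text
[[[-0.18,0.64,3.34,0,0,-0.7],[-0.37,1.29,6.68,0,0,-1.4],[-0.55,1.93,10.01,0,0,-2.1],[-0.55,1.93,12.35,0,0,-2.1],[-0.55,1.93,14.68,0,0,-2.1]]]
[[[0,0,2.33,0,0,-0]]]

[[[0.05,-0.36,0,0,0,5],[0.1,-0.74,0,0,0,10],[0.18,-1.11,0,0,0,15],[0.3,-1.48,0,0,0,20],[0.44,-1.83,0,0,0,25]]]
[[[0.02,-0.38,0,0,0,5],[0.07,-0.76,0,0,0,10],[0.15,-1.14,0,0,0,15],[0.27,-1.5,0,0,0,20],[0.41,-1.86,0,0,0,25]]]
```

Emit:
{"api": "play_rows", "payload": {"motion": [[[-0.2,0.6,3.3,0,0,-0.7],[-0.4,1.3,6.7,0,0,-1.4],[-0.6,1.9,10,0,0,-2],[-0.6,1.9,12.4,0,0,-2],[-0.6,1.9,12.4,0,0,-2]]], "jaw": 0.3}}

```text
time: 2.4
tool_pos: [516.0, -197.2, 201.8]
tcp_rot: [-179.6, -0.2, 91.8]
ft_force: [0.1, 0.4, -0.9]
finger_gap: 25.6
grip_force: 0.0
```

Emit:
{"api": "play_rows", "payload": {"motion": [[[0,0,1.5,0,0,0],[0,0,3,0,0,0],[0,0,4.6,0,0,0],[0,0,4.6,0,0,0]]]}}

```text
time: 2.8
tool_pos: [517.6, -196.3, 157.4]
tcp_rot: [-179.8, -0.1, 92.0]
ft_force: [-0.1, 0.4, -0.3]
finger_gap: 25.7
grip_force: 0.0
```

Run:
```python
from h import *
p=snap('wrist','w2.png');s=sensors.sense();print(s['tool_pos'],s['tcp_rot'],s['finger_gap'],s['ft_force'])
```

```text
[ 518.20376407 -196.54241661  158.82350192] [-1.79864068e+02 -7.23228243e-02  9.19820411e+01] 25.578314756750007 [ 0.1588931   0.31129057 -0.07628612]
```

View pics/w2.png

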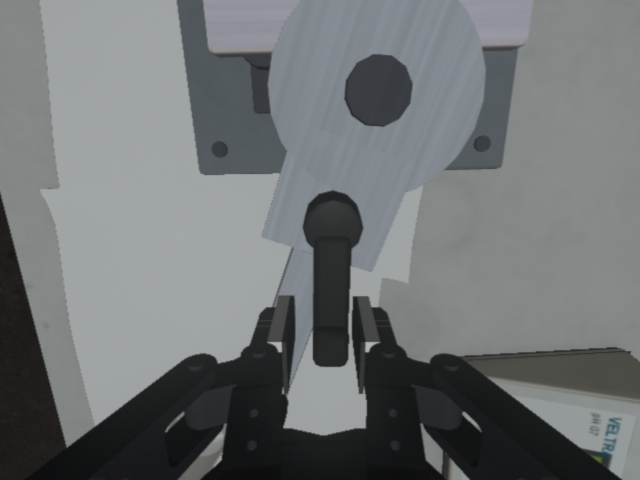

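The lever sits squarely between the fingers: its end is at (331,350) and the pads are at x 285 and 365. I'll sweep it clockwise.

Emit:
{"api": "play_rows", "payload": {"motion": [[[0.05,-0.4,0,0,0,5],[0.1,-0.7,0,0,0,10],[0.2,-1.1,0,0,0,15],[0.3,-1.5,0,0,0,20],[0.45,-1.8,0,0,0,25]]]}}

```text
time: 3.35
tool_pos: [501.6, -193.2, 161.4]
tcp_rot: [179.9, -0.0, 66.8]
ft_force: [1.4, -0.6, -1.8]
finger_gap: 25.8
grip_force: 0.7
```

Emit:
{"api": "play_rows", "payload": {"motion": [[[0,-0.4,0,0,0,5],[0.1,-0.8,0,0,0,10],[0.15,-1.1,0,0,0,15],[0.3,-1.5,0,0,0,20],[0.4,-1.9,0,0,0,25]]]}}

```text
time: 3.85
tool_pos: [485.8, -182.5, 161.5]
tcp_rot: [179.9, -0.0, 41.8]
ft_force: [1.3, -2.1, -0.8]
finger_gap: 25.9
grip_force: 1.3
```

Run:
```python
from h import *
p=snap('wrist','w3.png');s=sensors.sense();print(s['tool_pos'],s['tcp_rot'],s['finger_gap'],s['ft_force'])
```

```text
[ 485.41656323 -182.15704051  161.47611446] [ 1.79882348e+02 -2.74629189e-02  4.14850631e+01] 25.37705523950637 [ 1.62725909 -1.82585569  0.63203767]
```

View pics/w3.png

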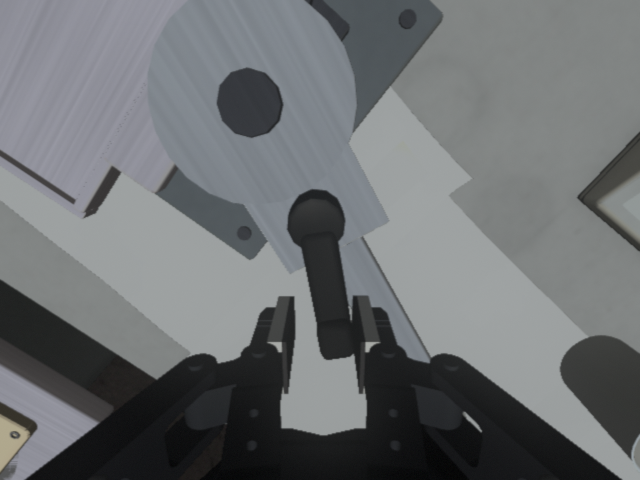

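The lever is about 21° clockwise of the handle, at its raise limit. Next I'll move to the handle grip.

Run:
```python
from h import *
p=snap('wrist');k=onz(p,250,103,158);v=onz(p,316,218,178);d=(v-AX.tolist().__add__([0]) if 0 else v[:2]-AX)
print(k,v); a=np.degrees(np.arctan2(d[1],d[0]));print('handle dir',a, pol(AX,150,a))
g=pol(AX,150,a)
plan([(485,-182,240,41.5,40),(*g,240,a+180,40)])
```

```text
[ 532.13476021 -101.48174754  158.        ] [ 518.93837544 -146.91292806  178.        ]
handle dir -108.33908306869294 [ 485.30399808 -248.38166105]
[[[-0.01,-0.02,-3.93,0,0,0.2],[-0.03,-0.05,-7.86,0,0,0.4],[-1.13,1.19,-7.86,0,0,-7.1],[-2.23,2.43,-7.86,0,0,-14.7],[-3.34,3.67,-7.86,0,0,-22.2]]]
[[[-1.49,0.73,0,0,0,-7.5]]]
```

Emit:
{"api": "play_rows", "payload": {"motion": [[[0,0,-4,0,0,0],[0,0,-8,0,0,0],[-1.1,1.2,-8,0,0,-7],[-2.2,2.4,-8,0,0,-14.5],[-3.3,3.7,-8,0,0,-22]]], "jaw": 0.42}}

```text
time: 4.45
tool_pos: [485.9, -232.2, 241.6]
tcp_rot: [179.9, 0.0, 64.5]
ft_force: [-1.0, 0.6, -1.0]
finger_gap: 35.8
grip_force: 0.0
```

Emit:
{"api": "play_rows", "payload": {"motion": [[[-1.5,0.7,0,0,0,-7.5],[-1.5,0.7,1.5,0,0,-7.5],[-1.5,0.7,1.5,0,0,-7.5]]]}}

```text
time: 4.75
tool_pos: [484.1, -247.4, 222.8]
tcp_rot: [-179.8, -0.1, 71.4]
ft_force: [-0.8, -0.3, -1.2]
finger_gap: 35.8
grip_force: 0.0
```

Run:
```python
from h import *
p=snap('wrist','w4.png');s=sensors.sense();print(s['tool_pos'],s['tcp_rot'],s['finger_gap'],s['ft_force'])
```

```text
[ 484.22869198 -247.14236785  223.57508136] [-1.79825940e+02 -6.45449031e-02  7.13704495e+01] 35.597678693693354 [ 0.72633266 -0.37362277 -0.16466412]
```

View pics/w4.png

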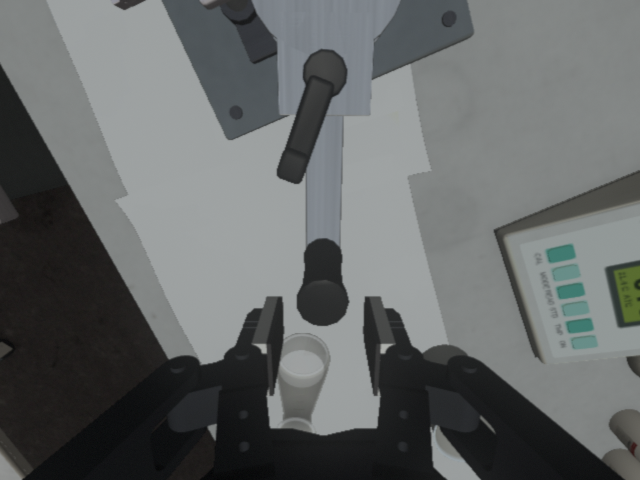

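Run:
```python
from h import *
p=snap('wrist');g=onz(p,322,300,214);print(g)
d=g[:2]-AX;a=np.degrees(np.arctan2(d[1],d[0]));print(a,np.hypot(*d))
g=pol(AX,150,a)
plan([(*g,168,a+180,28)])
print()
# lift yaw 2.2 : -y at -87.8 ; handle 0.75 -> -44.8 ; -0.75 -> -130.8. finger overshoot 6mm=2.4deg
z=168
print('free ccw');plan(arc(AX,150,a,-44,8,z,180,30)[1:],start=(*g,z,a+180))
print('drive cw');plan(arc(AX,150,-44,-134,5,z,180,30)[1:],start=(*pol(AX,150,-44),z,136))
print('back ccw');plan(arc(AX,150,-134,-44,8,z,180,30)[1:],start=(*pol(AX,150,-134),z,46))
```

```text
[ 482.68326216 -245.18751965  214.        ]
-109.69284486799172 147.83393722832153
[[[-0.05,-0.12,2.82,0,0,0.6],[-0.09,-0.25,5.64,0,0,1.1]]]

free ccw
[[[0.12,1.91,0,0,0,-7.3],[0.48,3.78,0,0,0,-14.6],[1.08,5.59,0,0,0,-21.9],[1.91,7.32,0,0,0,-29.2],[2.94,8.92,0,0,0,-36.5]]]
[[[0.12,1.91,0,0,0,-7.3],[0.48,3.78,0,0,0,-14.6],[1.08,5.59,0,0,0,-21.9],[1.91,7.32,0,0,0,-29.2]]]
drive cw
[[[0.06,-1.31,0,0,0,5],[0.23,-2.6,0,0,0,10],[0.51,-3.88,0,0,0,15],[0.9,-5.13,0,0,0,20],[1.41,-6.34,0,0,0,25]]]
[[[0.06,-1.31,0,0,0,5],[0.23,-2.6,0,0,0,10],[0.51,-3.88,0,0,0,15],[0.9,-5.13,0,0,0,20],[1.41,-6.34,0,0,0,25]]]
[[[0.06,-1.31,0,0,0,5],[0.23,-2.6,0,0,0,10],[0.51,-3.88,0,0,0,15],[0.9,-5.13,0,0,0,20],[1.41,-6.34,0,0,0,25]]]
[[[0.06,-1.31,0,0,0,5],[0.23,-2.6,0,0,0,10],[0.51,-3.88,0,0,0,15]]]
back ccw
[[[0.13,1.96,0,0,0,-7.5],[0.51,3.88,0,0,0,-15],[1.14,5.74,0,0,0,-22.5],[2.01,7.5,0,0,0,-30],[3.1,9.13,0,0,0,-37.5]]]
[[[0.13,1.96,0,0,0,-7.5],[0.51,3.88,0,0,0,-15],[1.14,5.74,0,0,0,-22.5],[2.01,7.5,0,0,0,-30],[3.1,9.13,0,0,0,-37.5]]]
[[[0.13,1.96,0,0,0,-7.5],[0.51,3.88,0,0,0,-15]]]
```

Emit:
{"api": "play_rows", "payload": {"motion": [[[0,-0.1,2.8,0,0,0.6],[-0.1,-0.2,5.6,0,0,1.1],[-0.1,-0.2,5.6,0,0,1.1]]]}}

```text
time: 5.15
tool_pos: [480.5, -246.2, 165.2]
tcp_rot: [-179.6, -0.1, 70.4]
ft_force: [-0.6, 0.6, 0.2]
finger_gap: 35.7
grip_force: 0.0
```

Emit:
{"api": "play_rows", "payload": {"motion": [[[0.1,1.9,0,0,0,-7.3],[0.5,3.8,0,0,0,-14.6],[1.1,5.6,0,0,0,-21.9],[1.9,7.3,0,0,0,-29.2],[2.9,8.9,0,0,0,-36.5]]]}}

```text
time: 5.65
tool_pos: [577.3, -250.7, 170.9]
tcp_rot: [180.0, 0.0, 107.2]
ft_force: [-2.7, -0.2, 0.4]
finger_gap: 36.0
grip_force: 0.8
```

Emit:
{"api": "play_rows", "payload": {"motion": [[[0.1,1.9,0,0,0,-7.3],[0.5,3.8,0,0,0,-14.6],[1.1,5.6,0,0,0,-21.9],[1.9,7.3,0,0,0,-29.2],[1.9,7.3,0,0,0,-29.2]]]}}

```text
time: 6.15
tool_pos: [642.6, -209.7, 171.0]
tcp_rot: [179.9, 0.1, 136.3]
ft_force: [-0.9, 0.9, -0.6]
finger_gap: 35.7
grip_force: 0.0
```

Run:
```python
from h import *
p=snap('wrist','w5.png');s=sensors.sense();print(s['tool_pos'],s['tcp_rot'],s['finger_gap'],s['ft_force']);print(pol(AX,150,-44))
```

```text
[ 641.6634568  -210.6458165   170.78121946] [1.79964245e+02 6.76052412e-02 1.36035486e+02] 35.61365370963421 [ 0.14515055 -0.18340477  0.03723876]
[ 640.40097005 -210.19875557]
```

Emit:
{"api": "play_rows", "payload": {"motion": [[[0.05,-1.3,0,0,0,5],[0.25,-2.6,0,0,0,10],[0.5,-3.9,0,0,0,15],[0.9,-5.1,0,0,0,20],[1.4,-6.3,0,0,0,25]]]}}

```text
time: 6.7
tool_pos: [586.6, -246.9, 170.2]
tcp_rot: [179.9, -0.0, 110.6]
ft_force: [3.9, 5.5, -0.2]
finger_gap: 36.0
grip_force: 2.5
```

Emit:
{"api": "play_rows", "payload": {"motion": [[[0.05,-1.3,0,0,0,5],[0.25,-2.6,0,0,0,10],[0.5,-3.9,0,0,0,15],[0.9,-5.1,0,0,0,20],[1.4,-6.3,0,0,0,25]]]}}

```text
time: 7.2
tool_pos: [523.0, -256.8, 170.3]
tcp_rot: [179.9, -0.0, 85.6]
ft_force: [5.6, 3.1, -1.1]
finger_gap: 35.5
grip_force: 2.5
```

Emit:
{"api": "play_rows", "payload": {"motion": [[[0.05,-1.3,0,0,0,5],[0.25,-2.6,0,0,0,10],[0.5,-3.9,0,0,0,15],[0.9,-5.1,0,0,0,20],[1.4,-6.3,0,0,0,25]]]}}

```text
time: 7.7
tool_pos: [461.1, -239.2, 170.4]
tcp_rot: [179.8, -0.0, 60.6]
ft_force: [5.0, -0.6, -1.0]
finger_gap: 35.8
grip_force: 2.5
```

Emit:
{"api": "play_rows", "payload": {"motion": [[[0.05,-1.3,0,0,0,5],[0.25,-2.6,0,0,0,10],[0.5,-3.9,0,0,0,15]]]}}

```text
time: 8.0
tool_pos: [429.2, -216.3, 170.4]
tcp_rot: [179.8, -0.0, 45.6]
ft_force: [5.1, -2.2, -0.9]
finger_gap: 36.5
grip_force: 2.5
```

Run:
```python
from h import *
p=snap('scene','s2.png');snap('top','t2.png');s=sensors.sense();print(s['tool_pos'],s['tcp_rot']);print(pol(AX,150,-134))
a=cv2.imread('pics/s1.png')[190:350,230:400];b=cv2.imread('pics/s2.png')[190:350,230:400]
cv2.imwrite('pics/c2.png',np.vstack([cv2.resize(x,(638,300),interpolation=2) for x in (a,b)]) if 0 else np.hstack([cv2.resize(x,(400,376),interpolation=2) for x in (a,b)]))
```

```text
[ 428.71911369 -215.68882473  170.38874291] [1.79886057e+02 6.78532128e-03 4.57595022e+01]
[ 428.30124443 -213.90097005]
```

View pics/c2.png

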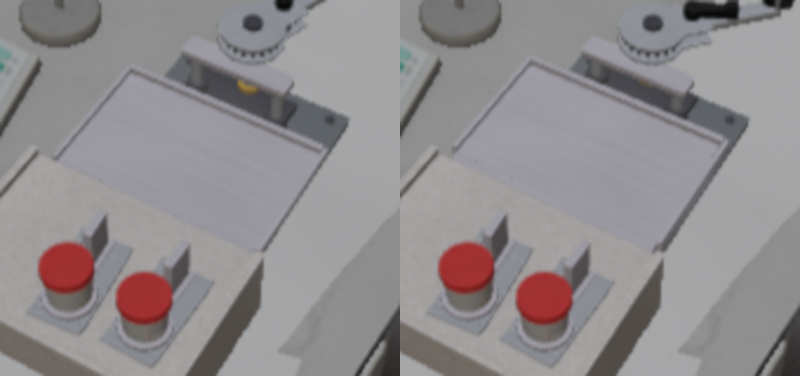

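The drive takes about 6 N and the table has risen. Next I'll touch the table and the shelf lightly with shut fingers to compare their heights.

Run:
```python
from h import *
plan([(429,-216,245,46,40),(580,60,200,90,45),(580,60,115,90,40)],start=(429,-216,170.4,46))
```

```text
[[[0,0,-3.73,0,0,-0],[0,0,-7.46,0,0,-0],[3.79,-1.04,-6.9,0,0,-5.5],[7.59,-2.08,-6.33,0,0,-11],[11.38,-3.12,-5.77,0,0,-16.5]]]
[[[3.93,0.08,0.56,0,0,-5.5],[7.86,0.16,1.12,0,0,-11],[11.8,0.24,1.69,0,0,-16.5],[15.73,0.32,2.25,0,0,-22],[19.66,0.41,2.81,0,0,-27.5]]]
[[[0,0,2.83,0,0,-0],[0,0,5.67,0,0,-0],[0,0,8.5,0,0,-0]]]
```

Emit:
{"api": "play_rows", "payload": {"motion": [[[0,0,-3.7,0,0,0],[0,0,-7.5,0,0,0],[3.8,-1,-6.9,0,0,-5.5],[7.6,-2.1,-6.3,0,0,-11],[11.4,-3.1,-5.8,0,0,-16.5]]]}}

```text
time: 8.6
tool_pos: [486.8, -111.3, 228.2]
tcp_rot: [179.9, -0.0, 62.7]
ft_force: [1.3, 0.2, -0.0]
finger_gap: 35.8
grip_force: 0.0
```

Emit:
{"api": "play_rows", "payload": {"motion": [[[3.9,0.1,0.5,0,0,-5.5],[7.9,0.2,1.1,0,0,-11],[11.8,0.2,1.7,0,0,-16.5],[15.7,0.3,2.2,0,0,-22],[19.7,0.4,2.8,0,0,-27.5]]], "jaw": 0}}

```text
time: 9.1
tool_pos: [581.3, 62.3, 199.7]
tcp_rot: [180.0, 0.0, 90.3]
ft_force: [0.8, -1.2, 0.7]
finger_gap: 0.1
grip_force: 0.0
```

Emit:
{"api": "play_rows", "payload": {"motion": [[[0,0,2.8,0,0,0],[0,0,5.6,0,0,0],[0,0,8.5,0,0,0],[0,0,9.5,0,0,0],[0,0,9.5,0,0,0]]]}}

```text
time: 9.6
tool_pos: [579.2, 60.9, 102.7]
tcp_rot: [-179.8, 0.0, 90.1]
ft_force: [-0.8, -0.4, 0.3]
finger_gap: -0.1
grip_force: 0.0
```

Emit:
{"api": "play_rows", "payload": {"motion": [[[0,0,0.3,0,0,0],[0,0,0.6,0,0,0],[0,0,0.9,0,0,0],[0,0,0.9,0,0,0]]]}}

```text
time: 10.0
tool_pos: [580.7, 61.2, 95.7]
tcp_rot: [180.0, -0.0, 90.1]
ft_force: [0.0, -0.2, -0.1]
finger_gap: 0.1
grip_force: 0.0
```

Emit:
{"api": "play_rows", "payload": {"motion": [[[0,0,0.1,0,0,0],[0,0,0.2,0,0,0],[0,0,0.3,0,0,0],[0,0,0.4,0,0,0],[0,0,0.4,0,0,0]]]}}

```text
time: 10.5
tool_pos: [580.3, 61.3, 91.1]
tcp_rot: [-180.0, 0.0, 90.1]
ft_force: [0.2, 0.1, -0.3]
finger_gap: -0.2
grip_force: 0.0
```

Emit:
{"api": "play_rows", "payload": {"motion": [[[0,0,0.1,0,0,0],[0,0,0.2,0,0,0],[0,0,0.2,0,0,0]]]}}

```text
time: 10.8
tool_pos: [580.3, 61.3, 89.1]
tcp_rot: [-180.0, 0.0, 90.1]
ft_force: [-0.1, 1.1, -0.7]
finger_gap: 0.1
grip_force: 0.0
```

Emit:
{"api": "play_rows", "payload": {"motion": [[[0,0,0.1,0,0,0],[0,0,0.2,0,0,0],[0,0,0.2,0,0,0]]]}}

```text
time: 11.1
tool_pos: [580.3, 61.3, 87.1]
tcp_rot: [-180.0, -0.0, 90.1]
ft_force: [0.3, -0.5, -0.6]
finger_gap: -0.2
grip_force: 0.0
```

Emit:
{"api": "play_rows", "payload": {"motion": [[[0,0,0.1,0,0,0],[0,0,0.1,0,0,0]]]}}

```text
time: 11.3
tool_pos: [580.4, 61.3, 86.2]
tcp_rot: [-180.0, -0.0, 90.1]
ft_force: [-0.3, 0.3, 0.3]
finger_gap: -0.2
grip_force: 0.0
```

Emit:
{"api": "play_rows", "payload": {"motion": [[[0,0,0.1,0,0,0],[0,0,0.1,0,0,0]]]}}

```text
time: 11.5
tool_pos: [580.5, 61.3, 85.2]
tcp_rot: [180.0, -0.0, 90.1]
ft_force: [-0.5, 0.6, -0.5]
finger_gap: 0.3
grip_force: 0.0
```

Emit:
{"api": "play_rows", "payload": {"motion": [[[0,0,0.1,0,0,0],[0,0,0.1,0,0,0]]]}}

```text
time: 11.7
tool_pos: [580.6, 61.3, 85.1]
tcp_rot: [180.0, 0.0, 90.1]
ft_force: [-3.5, -0.2, 6.7]
finger_gap: -0.3
grip_force: 3.3
```

Emit:
{"api": "play_rows", "payload": {"motion": [[[0,0,0.1,0,0,0],[0,0,0.1,0,0,0]]]}}

```text
time: 11.9
tool_pos: [580.6, 61.3, 85.1]
tcp_rot: [180.0, 0.0, 90.1]
ft_force: [-7.2, -0.2, 13.6]
finger_gap: -0.0
grip_force: 6.9
```

Emit:
{"api": "play_rows", "payload": {"motion": [[[0,0,0.1,0,0,0],[0,0,0.1,0,0,0]]]}}

```text
time: 12.1
tool_pos: [580.7, 61.3, 85.0]
tcp_rot: [180.0, 0.0, 90.1]
ft_force: [-11.2, 0.3, 21.7]
finger_gap: -0.1
grip_force: 10.6
```

Contact came at z = 85.1, so the table has risen 15.1 mm. Now I'll touch the shelf.

Emit:
{"api": "play_rows", "payload": {"motion": [[[0,0,-3,0,0,0],[0,0,-5,0,0,0],[4,0.5,-5,0,0,0],[8,1,-5,0,0,0],[10.5,1.2,-5,0,0,0]]]}}

```text
time: 12.6
tool_pos: [592.6, 168.6, 132.8]
tcp_rot: [179.9, -0.1, 90.1]
ft_force: [0.6, -0.4, -0.1]
finger_gap: -0.3
grip_force: 0.0
```

Emit:
{"api": "play_rows", "payload": {"motion": [[[0,0,1,0,0,0],[0,0,2,0,0,0],[0,0,2.6,0,0,0],[0,0,2.6,0,0,0]]]}}

```text
time: 13.0
tool_pos: [591.0, 164.9, 104.2]
tcp_rot: [-179.8, 0.0, 90.0]
ft_force: [-0.4, 0.2, -0.4]
finger_gap: 0.3
grip_force: 0.0
```

Emit:
{"api": "play_rows", "payload": {"motion": [[[0,0,0.1,0,0,0],[0,0,0.2,0,0,0],[0,0,0.2,0,0,0]]]}}

```text
time: 13.3
tool_pos: [592.6, 166.0, 104.6]
tcp_rot: [180.0, -0.0, 90.1]
ft_force: [0.2, 0.4, -0.2]
finger_gap: 0.3
grip_force: 0.0
```

Emit:
{"api": "play_rows", "payload": {"motion": [[[0,0,0.1,0,0,0],[0,0,0.2,0,0,0],[0,0,0.2,0,0,0]]]}}

```text
time: 13.6
tool_pos: [592.2, 166.3, 102.2]
tcp_rot: [-180.0, 0.0, 90.1]
ft_force: [-0.1, -0.1, -0.3]
finger_gap: -0.1
grip_force: 0.0
```

Emit:
{"api": "play_rows", "payload": {"motion": [[[0,0,0.1,0,0,0],[0,0,0.2,0,0,0],[0,0,0.2,0,0,0]]]}}

```text
time: 13.9
tool_pos: [592.1, 166.3, 100.0]
tcp_rot: [-180.0, 0.0, 90.1]
ft_force: [0.0, -0.1, -0.7]
finger_gap: 0.1
grip_force: 0.0
```

Emit:
{"api": "play_rows", "payload": {"motion": [[[0,0,0.1,0,0,0],[0,0,0.2,0,0,0],[0,0,0.2,0,0,0]]]}}

```text
time: 14.2
tool_pos: [592.2, 166.3, 98.1]
tcp_rot: [-180.0, 0.0, 90.1]
ft_force: [-0.7, 0.2, -0.9]
finger_gap: 0.1
grip_force: 0.0
```

Emit:
{"api": "play_rows", "payload": {"motion": [[[0,0,0.1,0,0,0],[0,0,0.2,0,0,0],[0,0,0.2,0,0,0]]]}}

```text
time: 14.5
tool_pos: [592.2, 166.3, 96.1]
tcp_rot: [-180.0, 0.0, 90.1]
ft_force: [0.5, -0.1, 0.3]
finger_gap: -0.0
grip_force: 0.0
```

Emit:
{"api": "play_rows", "payload": {"motion": [[[0,0,0.1,0,0,0],[0,0,0.2,0,0,0],[0,0,0.2,0,0,0]]]}}

```text
time: 14.8
tool_pos: [592.4, 166.4, 94.7]
tcp_rot: [180.0, -0.0, 90.1]
ft_force: [-1.3, -0.7, 2.4]
finger_gap: 0.4
grip_force: 1.5
```

The shelf top is at z ≈ 94.6, so the table needs about 9.5 mm more, which is about 45° of driving. Back to the handle.

Run:
```python
from h import *
g=pol(AX,150,-131);print(g)
plan([(590,150,200,90,50),(*g,245,49,45),(*g,245,49),(*g,169,49,40)],start=(592,166,94,90))
print('ccw');plan(arc(AX,150,-131,-68,8,169,180,30)[1:],start=(*g,169,49))
```

```text
[ 434.09114565 -219.20643703]
[[[-0.53,-0.07,-3.53,0,0,-0],[-1.07,-0.13,-7.07,0,0,-0],[-1.6,-0.2,-10.6,0,0,-0],[-5.7,-1.93,-11.1,0,0,4.6],[-9.8,-3.66,-11.6,0,0,9.1]]]
[[[-4.32,-1.06,-0.5,0,0,4.6],[-8.65,-2.12,-1,0,0,9.1],[-12.97,-3.18,-1.5,0,0,13.7],[-17.3,-4.24,-2,0,0,18.2],[-21.62,-5.3,-2.5,0,0,22.8]]]
[[[-4.4,0.7,-0.5,0,0,4.6],[-8.8,1.39,-1,0,0,9.1],[-8.8,1.39,-1,0,0,9.1],[-8.8,1.39,2.8,0,0,9.1],[-8.8,1.39,6.6,0,0,9.1]]]
ccw
[[[0.14,2.06,0,0,0,-7.9],[0.56,4.07,0,0,0,-15.8],[1.26,6.01,0,0,0,-23.6],[2.21,7.84,0,0,0,-31.5],[3.4,9.52,0,0,0,-39.4]]]
[[[0.14,2.06,0,0,0,-7.9],[0.56,4.07,0,0,0,-15.8],[1.26,6.01,0,0,0,-23.6]]]
```

Emit:
{"api": "play_rows", "payload": {"motion": [[[-0.5,0,-3.5,0,0,0],[-1,-0.1,-7,0,0,0],[-1.6,-0.2,-10.6,0,0,0],[-5.7,-1.9,-11.1,0,0,4.6],[-9.8,-3.7,-11.6,0,0,9.1]]]}}

```text
time: 15.3
tool_pos: [556.1, 68.0, 212.1]
tcp_rot: [179.8, -0.0, 80.9]
ft_force: [0.8, -1.2, -0.4]
finger_gap: 0.3
grip_force: 0.0
```

Emit:
{"api": "play_rows", "payload": {"motion": [[[-4.3,-1.1,-0.5,0,0,4.6],[-8.65,-2.1,-1,0,0,9.1],[-13,-3.2,-1.5,0,0,13.7],[-17.3,-4.2,-2,0,0,18.2],[-21.6,-5.3,-2.5,0,0,22.8]]], "jaw": 0.42}}

```text
time: 15.8
tool_pos: [468.4, -138.2, 235.6]
tcp_rot: [180.0, -0.0, 58.0]
ft_force: [0.1, -0.5, 0.1]
finger_gap: 35.6
grip_force: 0.0
```

Emit:
{"api": "play_rows", "payload": {"motion": [[[-4.4,0.7,-0.5,0,0,4.6],[-8.8,1.4,-1,0,0,9.1],[-8.8,1.4,-1,0,0,9.1]]]}}

```text
time: 16.1
tool_pos: [433.0, -223.5, 246.2]
tcp_rot: [179.9, 0.1, 48.6]
ft_force: [1.2, 0.8, -0.5]
finger_gap: 35.9
grip_force: 0.0
```

Run:
```python
from h import *
p=snap('wrist','w6.png');s=sensors.sense();print(s['tool_pos'],s['tcp_rot'],s['finger_gap'])
m=(p['pixels'].max(2)<60).astype(np.uint8);m[330:]=0
n,l,st,c=cv2.connectedComponentsWithStats(m)
for i in range(1,n):
    if st[i,4]>300: print(st[i],c[i].round())
print('expect',proj(p,[434,-219,214]))
```

```text
[ 433.91124439 -221.25149818  245.7099904 ] [1.79940459e+02 7.97278026e-03 4.88160768e+01] 35.96889456515742
[ 286   48   55  121 1919] [310. 118.]
[    0   116   238   214 15608] [100. 243.]
[545 140  95 108 519] [600. 203.]
[ 313  221   44   72 2339] [334. 258.]
[  0 255  56  52 329] [ 28. 280.]
expect [321.77080798 273.85878819]
```

Run:
```python
from h import *
p=snap('wrist');g=onz(p,335,271,214);d=g[:2]-AX;print(g,np.degrees(np.arctan2(d[1],d[0])),np.hypot(*d))
```

```text
[ 441.41117074 -219.89687744  214.        ] -128.65101218174195 145.8412613306764
```

Emit:
{"api": "play_rows", "payload": {"motion": [[[0,0.5,0,0,0,-2],[0,0.5,3.8,0,0,-2],[0,0.5,7.7,0,0,-2],[0,0.5,7.7,0,0,-2]]]}}

```text
time: 16.6
tool_pos: [435.9, -218.7, 162.3]
tcp_rot: [-179.4, 0.0, 51.2]
ft_force: [-2.0, 1.0, 0.3]
finger_gap: 35.7
grip_force: 0.0
```

Emit:
{"api": "play_rows", "payload": {"motion": [[[0.1,2,0,0,0,-7.7],[0.55,4,0,0,0,-15.4],[1.2,5.9,0,0,0,-23],[2.15,7.6,0,0,0,-30.6],[3.2,9.3,0,0,0,-38]]]}}

```text
time: 17.1
tool_pos: [532.5, -254.9, 170.1]
tcp_rot: [180.0, -0.0, 89.5]
ft_force: [-2.9, 1.2, 0.7]
finger_gap: 36.3
grip_force: 0.9
```

Emit:
{"api": "play_rows", "payload": {"motion": [[[0.1,2,0,0,0,-7.7],[0.55,4,0,0,0,-15.4],[1.2,5.9,0,0,0,-23],[1.2,5.9,0,0,0,-23],[1.2,5.9,0,0,0,-23]]]}}

```text
time: 17.6
tool_pos: [590.8, -243.8, 169.5]
tcp_rot: [180.0, 0.0, 112.0]
ft_force: [-0.7, 0.0, -1.1]
finger_gap: 35.6
grip_force: 0.0
```

Emit:
{"api": "play_rows", "payload": {"motion": [[[0.05,-1.3,0,0,0,5],[0.15,-2,0,0,0,7.5],[0.15,-2,0,0,0,7.5]]]}}

```text
time: 17.9
tool_pos: [570.1, -251.1, 169.2]
tcp_rot: [180.0, 0.0, 104.4]
ft_force: [-0.0, 0.2, -0.5]
finger_gap: 35.8
grip_force: 0.0
```

Emit:
{"api": "play_rows", "payload": {"motion": [[[0,-0.65,0,0,0,2.5],[0,-0.65,0,0,0,2.5]]]}}

```text
time: 18.1
tool_pos: [564.4, -252.6, 169.0]
tcp_rot: [180.0, 0.0, 102.0]
ft_force: [-0.1, 0.5, -0.7]
finger_gap: 35.8
grip_force: 0.0
```

Emit:
{"api": "play_rows", "payload": {"motion": [[[0,-0.65,0,0,0,2.5],[0,-0.65,0,0,0,2.5]]]}}

```text
time: 18.3
tool_pos: [558.2, -253.9, 168.7]
tcp_rot: [180.0, 0.0, 99.6]
ft_force: [-0.2, -0.1, -0.0]
finger_gap: 35.6
grip_force: 0.0
```

Emit:
{"api": "play_rows", "payload": {"motion": [[[0,-0.65,0,0,0,2.5],[0,-0.65,0,0,0,2.5]]]}}

```text
time: 18.5
tool_pos: [551.9, -255.0, 168.5]
tcp_rot: [180.0, 0.0, 97.1]
ft_force: [0.9, -0.5, -0.7]
finger_gap: 35.7
grip_force: 0.0
```

Emit:
{"api": "play_rows", "payload": {"motion": [[[0,-0.65,0,0,0,2.5],[0,-0.65,0,0,0,2.5]]]}}

```text
time: 18.7
tool_pos: [545.5, -255.7, 168.4]
tcp_rot: [-180.0, 0.0, 94.6]
ft_force: [0.6, -1.5, 0.7]
finger_gap: 35.8
grip_force: 0.0
```

Emit:
{"api": "play_rows", "payload": {"motion": [[[0,-0.65,0,0,0,2.5],[0.05,-1.3,0,0,0,5]]]}}

```text
time: 18.9
tool_pos: [533.2, -256.1, 168.4]
tcp_rot: [179.9, 0.0, 89.7]
ft_force: [5.3, 0.5, -1.6]
finger_gap: 35.7
grip_force: 1.8
```

Run:
```python
from h import *
s=sensors.sense();p=snap('wrist','w7.png')
d=s['tool_pos'][:2]-AX;print(np.degrees(np.arctan2(d[1],d[0])),s['ft_force'])
snap('scene','s3.png');snap('top','t3.png')
```

```text
-89.71510532592718 [ 5.31269985  0.47988498 -1.55477239]
```

View pics/w7.png

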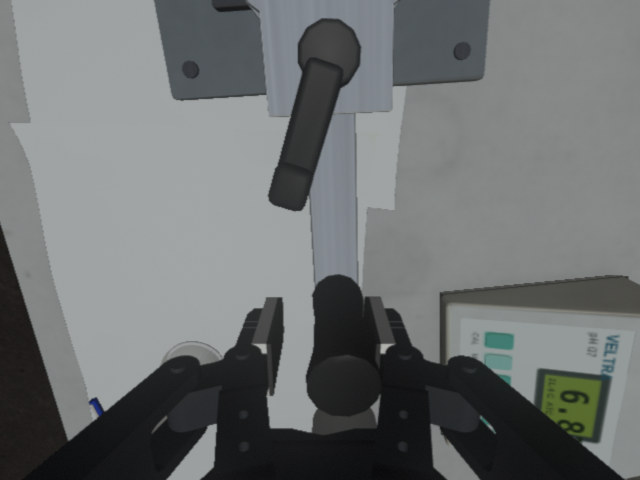

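Emit:
{"api": "play_rows", "payload": {"motion": [[[0.05,-1.3,0,0,0,5],[0.25,-2.6,0,0,0,10],[0.5,-3.9,0,0,0,15],[0.9,-5.1,0,0,0,20],[1.4,-6.3,0,0,0,25]]]}}

```text
time: 19.55
tool_pos: [470.3, -242.1, 168.5]
tcp_rot: [179.9, 0.0, 64.5]
ft_force: [5.4, -1.6, -2.4]
finger_gap: 36.2
grip_force: 2.6
```

Emit:
{"api": "play_rows", "payload": {"motion": [[[0.05,-1.3,0,0,0,5],[0.05,-1.3,0,0,0,5],[0.05,-1.3,-4,0,0,5],[0.05,-1.3,-7.5,0,0,5]]]}}

```text
time: 19.95
tool_pos: [457.9, -235.5, 243.5]
tcp_rot: [-179.9, -0.0, 59.9]
ft_force: [0.9, -0.0, 0.5]
finger_gap: 35.7
grip_force: 0.0
```

Run:
```python
from h import *
s=sensors.sense();print(s['tool_pos'],s['tcp_rot'])
d=s['tool_pos'][:2]-AX;print(np.degrees(np.arctan2(d[1],d[0])),s['ft_force'])
plan([(580,60,200,90,45),(580,60,112,90,45)])
```

```text
[ 457.91845245 -235.45049293  243.45804852] [-1.79852579e+02 -3.99651935e-03  5.98527454e+01]
-119.9479455048808 [ 0.90194972 -0.02457044  0.53560402]
[[[3.96,-0.54,0.54,0,0,-3.8],[7.92,-1.07,1.09,0,0,-7.5],[11.88,-1.61,1.63,0,0,-11.3],[15.84,-2.14,2.17,0,0,-15.1],[19.8,-2.68,2.72,0,0,-18.8]]]
[[[3.92,0.77,0.54,0,0,-3.8],[7.84,1.54,1.09,0,0,-7.5],[11.76,2.32,1.63,0,0,-11.3],[11.76,2.32,6.03,0,0,-11.3],[11.76,2.32,10.43,0,0,-11.3]]]
```

Emit:
{"api": "play_rows", "payload": {"motion": [[[4,-0.5,0.5,0,0,-3.8],[8,-1.1,1.1,0,0,-7.5],[11.9,-1.6,1.6,0,0,-11.3],[15.8,-2.1,2.2,0,0,-15],[19.8,-2.7,2.7,0,0,-18.8]]]}}

```text
time: 20.45
tool_pos: [536.0, -49.9, 216.0]
tcp_rot: [-180.0, 0.0, 78.8]
ft_force: [0.8, 0.4, -0.2]
finger_gap: 35.8
grip_force: 0.0
```

Emit:
{"api": "play_rows", "payload": {"motion": [[[3.9,0.8,0.5,0,0,-3.8],[7.8,1.5,1.1,0,0,-7.5],[11.8,2.3,1.6,0,0,-11.3],[11.8,2.3,6,0,0,-11.3],[11.8,2.3,10.4,0,0,-11.3]]], "jaw": 0}}

```text
time: 20.95
tool_pos: [583.6, 61.4, 112.6]
tcp_rot: [179.8, 0.0, 90.1]
ft_force: [0.8, -0.8, -0.8]
finger_gap: 0.1
grip_force: 0.0
```

Emit:
{"api": "play_rows", "payload": {"motion": [[[0,0,0.5,0,0,0],[0,0,1,0,0,0],[0,0,1.3,0,0,0],[0,0,1.3,0,0,0]]]}}

```text
time: 21.35
tool_pos: [583.0, 59.4, 101.5]
tcp_rot: [179.8, -0.0, 89.7]
ft_force: [-0.5, -0.1, 0.6]
finger_gap: -0.4
grip_force: 0.0
```

Emit:
{"api": "play_rows", "payload": {"motion": [[[0,0,0.1,0,0,0],[0,0,0.2,0,0,0],[0,0,0.3,0,0,0],[0,0,0.3,0,0,0]]]}}

```text
time: 21.75
tool_pos: [581.4, 59.6, 96.5]
tcp_rot: [180.0, 0.0, 89.7]
ft_force: [0.3, 1.0, 1.2]
finger_gap: 0.2
grip_force: 0.0
```

Emit:
{"api": "play_rows", "payload": {"motion": [[[0,0,0.1,0,0,0],[0,0,0.2,0,0,0],[0,0,0.2,0,0,0]]]}}

```text
time: 22.05
tool_pos: [581.2, 59.6, 94.0]
tcp_rot: [-180.0, 0.0, 89.7]
ft_force: [-0.3, -1.3, -0.2]
finger_gap: 0.2
grip_force: 0.0
```

Emit:
{"api": "play_rows", "payload": {"motion": [[[0,0,0.1,0,0,0],[0,0,0.2,0,0,0],[0,0,0.2,0,0,0]]]}}

```text
time: 22.35
tool_pos: [581.2, 59.6, 92.0]
tcp_rot: [-180.0, 0.0, 89.7]
ft_force: [-0.5, 0.3, 0.6]
finger_gap: 0.1
grip_force: 0.0
```

Emit:
{"api": "play_rows", "payload": {"motion": [[[0,0,0.1,0,0,0],[0,0,0.1,0,0,0]]]}}

```text
time: 22.55
tool_pos: [581.3, 59.6, 91.1]
tcp_rot: [-180.0, 0.0, 89.7]
ft_force: [-0.5, 0.4, -1.1]
finger_gap: -0.3
grip_force: 0.0
```

Emit:
{"api": "play_rows", "payload": {"motion": [[[0,0,0.1,0,0,0],[0,0,0.1,0,0,0]]]}}

```text
time: 22.75
tool_pos: [581.5, 59.6, 90.8]
tcp_rot: [180.0, 0.0, 89.7]
ft_force: [-2.5, -1.4, 4.3]
finger_gap: 0.0
grip_force: 2.1
```

Emit:
{"api": "play_rows", "payload": {"motion": [[[0,0,0.1,0,0,0],[0,0,0.1,0,0,0]]]}}

```text
time: 22.95
tool_pos: [581.6, 59.6, 90.7]
tcp_rot: [180.0, 0.0, 89.7]
ft_force: [-6.4, -0.0, 12.0]
finger_gap: -0.3
grip_force: 5.9
```

The table is at z = 90.8, so it needs 3.8 mm more, or 18.3° of driving. I'll finish from the present handle angle.

Run:
```python
from h import *
g=pol(AX,150,-117.5)
plan([(570,40,200,88,45),(*g,245,62.5,45),(*g,169,62.5,40)])
print('cw');plan(arc(AX,150,-117.5,-138.4,4.2,169,180,30)[1:],start=(*g,169,62.5))
```

```text
[[[-0.66,-0.38,-3.64,0,0,0.6],[-1.31,-0.77,-7.28,0,0,1.1],[-1.97,-1.15,-10.93,0,0,1.7],[-5.97,-2.65,-11.57,0,0,5.3],[-9.96,-4.16,-12.21,0,0,9]]]
[[[-4.18,-0.86,-0.64,0,0,3.6],[-8.36,-1.72,-1.29,0,0,7.3],[-12.54,-2.59,-1.93,0,0,10.9],[-16.72,-3.45,-2.57,0,0,14.6],[-20.9,-4.31,-3.21,0,0,18.2]]]
[[[0,0,3.8,0,0,-0],[0,0,7.6,0,0,-0]]]
cw
[[[0.04,-1.09,0,0,0,4.2],[0.16,-2.18,0,0,0,8.4],[0.36,-3.26,0,0,0,12.5],[0.63,-4.32,0,0,0,16.7],[0.99,-5.35,0,0,0,20.9]]]
```

Emit:
{"api": "play_rows", "payload": {"motion": [[[-0.7,-0.4,-3.6,0,0,0.6],[-1.3,-0.8,-7.3,0,0,1.1],[-2,-1.2,-11,0,0,1.7],[-6,-2.7,-11.7,0,0,5.3],[-10,-4.2,-12.3,0,0,9]]]}}

```text
time: 23.45
tool_pos: [539.5, -40.6, 214.4]
tcp_rot: [179.8, 0.0, 80.7]
ft_force: [0.2, -0.2, -0.2]
finger_gap: -0.4
grip_force: 0.0
```

Emit:
{"api": "play_rows", "payload": {"motion": [[[-4.2,-0.9,-0.6,0,0,3.6],[-8.4,-1.7,-1.3,0,0,7.3],[-12.5,-2.6,-1.9,0,0,10.9],[-16.7,-3.4,-2.6,0,0,14.6],[-20.9,-4.3,-3.2,0,0,18.2]]], "jaw": 0.42}}

```text
time: 23.95
tool_pos: [461.9, -240.9, 244.8]
tcp_rot: [180.0, -0.0, 62.3]
ft_force: [-0.0, -0.7, -0.2]
finger_gap: 35.5
grip_force: 0.0
```

Emit:
{"api": "play_rows", "payload": {"motion": [[[0,0,0,0,0,0],[0,0,3.8,0,0,0],[0,0,7.6,0,0,0],[0,0,7.6,0,0,0]]]}}

```text
time: 24.35
tool_pos: [460.1, -237.3, 162.7]
tcp_rot: [-179.5, -0.1, 62.5]
ft_force: [-0.5, 0.4, -0.1]
finger_gap: 36.0
grip_force: 0.4
```

Emit:
{"api": "play_rows", "payload": {"motion": [[[0,-1.1,0,0,0,4.2],[0.15,-2.2,0,0,0,8.4],[0.35,-3.25,0,0,0,12.5]]]}}

```text
time: 24.65
tool_pos: [436.3, -221.3, 170.0]
tcp_rot: [179.9, -0.0, 49.9]
ft_force: [5.4, -3.7, -4.1]
finger_gap: 35.8
grip_force: 2.7
```

Run:
```python
from h import *
s=sensors.sense();print(s['tool_pos'],s['tcp_rot'])
d=s['tool_pos'][:2]-AX;print(np.degrees(np.arctan2(d[1],d[0])),s['ft_force'])
```

```text
[ 436.26049683 -221.34960108  169.99916135] [ 1.79855004e+02 -1.54852373e-02  4.98581190e+01]
-129.83921784331775 [ 5.37354607 -3.65186983 -4.08106166]
```

Emit:
{"api": "play_rows", "payload": {"motion": [[[0.05,-1.1,0,0,0,4.2],[0.15,-2.2,0,0,0,8.5],[0.15,-2.2,0,0,0,8.5]]]}}

```text
time: 24.95
tool_pos: [420.0, -205.6, 170.2]
tcp_rot: [179.9, -0.0, 41.5]
ft_force: [0.9, -1.6, -0.4]
finger_gap: 36.2
grip_force: 0.8
```

Run:
```python
from h import *
s=sensors.sense();print(s['tool_pos'],s['tcp_rot'])
d=s['tool_pos'][:2]-AX;print(np.degrees(np.arctan2(d[1],d[0])),s['ft_force'])
t=list(s['tool_pos'])
plan([(t[0],t[1],245,s['tcp_rot'][2],40),(580,60,200,90,45),(580,60,112,90,45),(580,60,98,90,5)])
```

```text
[ 419.99194389 -205.61274287  170.22871406] [ 1.79878765e+02 -3.16766399e-02  4.14804698e+01]
-138.47886135434356 [ 0.89497731 -1.59227153 -0.39113083]
[[[0,0,-3.74,0,0,-0],[0,0,-7.48,0,0,-0],[4.23,-1.33,-6.83,0,0,-6.9],[8.45,-2.66,-6.19,0,0,-13.9],[12.68,-3.99,-5.55,0,0,-20.8]]]
[[[4.42,0.26,0.64,0,0,-6.9],[8.84,0.52,1.29,0,0,-13.9],[13.27,0.77,1.93,0,0,-20.8],[17.69,1.03,2.57,0,0,-27.7],[17.69,1.03,6.97,0,0,-27.7]]]
[[[0,0,4.4,0,0,-0],[0,0,4.87,0,0,-0],[0,0,5.33,0,0,-0],[0,0,5.8,0,0,-0]]]
```

Emit:
{"api": "play_rows", "payload": {"motion": [[[0,0,-3.7,0,0,0],[0,0,-7.5,0,0,0],[4.2,-1.3,-6.8,0,0,-6.9],[8.4,-2.7,-6.2,0,0,-13.9],[12.7,-4,-5.6,0,0,-20.8]]]}}

```text
time: 25.45
tool_pos: [489.5, -90.8, 226.2]
tcp_rot: [179.9, -0.0, 62.7]
ft_force: [0.7, -0.6, -0.8]
finger_gap: 35.7
grip_force: 0.0
```

Emit:
{"api": "play_rows", "payload": {"motion": [[[4.4,0.3,0.6,0,0,-6.9],[8.8,0.5,1.3,0,0,-13.9],[13.3,0.8,1.9,0,0,-20.8],[17.7,1,2.6,0,0,-27.7],[17.7,1,7,0,0,-27.7]]], "jaw": 0}}

```text
time: 25.95
tool_pos: [585.8, 65.4, 161.0]
tcp_rot: [179.3, -0.1, 90.7]
ft_force: [0.2, -0.3, 1.3]
finger_gap: 0.1
grip_force: 0.0
```

Emit:
{"api": "play_rows", "payload": {"motion": [[[0,0,4.4,0,0,0],[0,0,5,0,0,0],[0,0,5.4,0,0,0],[0,0,5.4,0,0,0]]]}}

```text
time: 26.35
tool_pos: [580.6, 60.0, 102.5]
tcp_rot: [179.9, -0.0, 90.0]
ft_force: [-0.3, -0.2, 1.0]
finger_gap: -0.3
grip_force: 0.0
```

Emit:
{"api": "play_rows", "payload": {"motion": [[[0,0,0.1,0,0,0],[0,0,0.2,0,0,0],[0,0,0.3,0,0,0],[0,0,0.3,0,0,0]]]}}

```text
time: 26.75
tool_pos: [579.6, 60.0, 97.8]
tcp_rot: [180.0, -0.0, 90.0]
ft_force: [0.9, 0.2, -0.1]
finger_gap: 0.2
grip_force: 0.0
```

Emit:
{"api": "play_rows", "payload": {"motion": [[[0,0,0.1,0,0,0],[0,0,0.2,0,0,0],[0,0,0.2,0,0,0]]]}}

```text
time: 27.05
tool_pos: [579.1, 60.1, 95.0]
tcp_rot: [-180.0, 0.0, 90.0]
ft_force: [0.6, 0.1, -1.2]
finger_gap: -0.1
grip_force: 0.0
```

Emit:
{"api": "play_rows", "payload": {"motion": [[[0,0,0.05,0,0,0],[0,0,0.05,0,0,0]]]}}

```text
time: 27.25
tool_pos: [579.2, 60.2, 94.7]
tcp_rot: [-180.0, 0.0, 90.0]
ft_force: [-0.4, 0.5, 0.4]
finger_gap: -0.0
grip_force: 0.0
```

Emit:
{"api": "play_rows", "payload": {"motion": [[[0,0,0.05,0,0,0],[0,0,0.05,0,0,0]]]}}

```text
time: 27.45
tool_pos: [579.3, 60.1, 94.6]
tcp_rot: [180.0, -0.0, 90.0]
ft_force: [-2.1, -0.2, 3.1]
finger_gap: -0.1
grip_force: 1.6
```

Emit:
{"api": "play_rows", "payload": {"motion": [[[0,0,0.05,0,0,0],[0,0,0.05,0,0,0]]]}}

```text
time: 27.65
tool_pos: [579.4, 60.1, 94.5]
tcp_rot: [180.0, 0.0, 90.0]
ft_force: [-3.9, -0.0, 7.1]
finger_gap: -0.2
grip_force: 3.5
```

The table (94.6) is level with the shelf (94.7). Now I'll look at the trays.

Emit:
{"api": "play_rows", "payload": {"motion": [[[0,0,-5,0,0,0],[0,0,-10,0,0,0],[2,-2,-15,0,0,0],[4,-4,-19,0,0,0],[7,-8,-21,0,0,0]]], "jaw": 0.35}}

```text
time: 28.15
tool_pos: [507.4, 125.1, 304.2]
tcp_rot: [179.7, -0.0, 89.9]
ft_force: [0.4, 1.1, 1.2]
finger_gap: 30.0
grip_force: 0.0
```

Emit:
{"api": "play_rows", "payload": {"motion": [[[1,0,0,0,0,0],[1,0,0,0,0,0],[1,0,0,0,0,0]]]}}

```text
time: 28.45
tool_pos: [505.9, 134.7, 298.5]
tcp_rot: [-179.9, 0.0, 90.0]
ft_force: [-0.1, -0.9, -0.0]
finger_gap: 30.1
grip_force: 0.0
```

Run:
```python
from h import *
p=snap('wrist','w8.png');s=sensors.sense();print(s['tool_pos'],s['tcp_rot'])
h=cv2.cvtColor(p['pixels'],cv2.COLOR_RGB2HSV);m=((h[...,1]>140)&(h[...,2]>80)&((h[...,0]<8)|(h[...,0]>172))).astype(np.uint8)
n,l,st,c=cv2.connectedComponentsWithStats(m)
for i in range(1,n):
    if st[i,4]>300:print(st[i],c[i],onz(p,*c[i],94.6+65))
```

```text
[505.91811559 134.34705707 298.16909263] [-1.79864155e+02  4.83449237e-02  8.99693430e+01]
[ 170    0   81   73 4890] [209.95807771  32.8394683 ] [425.88470375 273.92134094 159.6       ]
[ 319    0   75   30 1668] [355.87110312  12.03477218] [526.66368301 286.3961961  159.6       ]
```

View pics/w8.png

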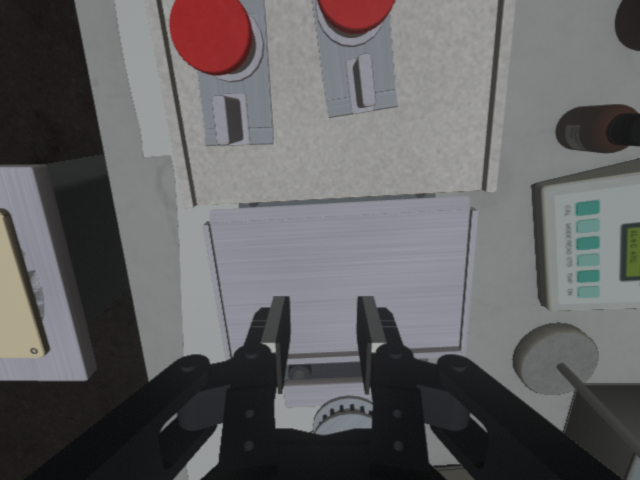

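Tray A (left) has its fin top at (220,120) and front corners at (206,146) and (273,143). Tray B (right) is turned about 10°, with its fin top at (366,80) and front corners at (329,118) and (397,106).

Run:
```python
from h import *
p=snap('wrist')
zp=94.6+4
for n,f,l,r_,lid in [('A',(220,120),(206,146),(273,143),(425.9,273.9)),('B',(366,80),(329,118),(397,106),None)]:
    F=onz(p,*f,156.6);L=onz(p,*l,zp);R=onz(p,*r_,zp)
    print(n,'fin',F.round(1),'corners',L.round(1),R.round(1),np.linalg.norm(R-L).round(1),'yaw',np.degrees(np.arctan2(*(R-L)[1::-1])).round(1))
    if lid: print(np.degrees(np.arctan2(lid[1]-F[1],lid[0]-F[0]))-90)
for n,c in [('tabL',(212,212)),('tabR',(471,200)),('tabbackL',(232,357)),('tabbackR',(460,350)),('shL',(190,207)),('shR',(492,190))]:
    print(n,onz(p,*c,94.6 if 'back' not in n else 104).round(1))
```

```text
A fin [426.7 216.2 156.6] corners [395.6 192.7  98.6] [457.8 195.3  98.6] 62.3 yaw 2.4
0.7811638186432646
B fin [535.5 243.7 156.6] corners [509.5 217.2  98.6] [570.2 227.3  98.6] 61.6 yaw 9.5
tabL [393.4 128.6  94.6]
tabR [649.4 140.7  94.6]
tabbackL [401.8 -36.6 104. ]
tabbackR [656. -27. 104.]
shL [372.1 133.7  94.6]
shR [668.5 150.6  94.6]
```

Run:
```python
from h import *
plan([(520,190,240,95,45),(535.5,243.5,190,99.5,45),(535.5,243.5,121,99.5,25)])
print('pull');plan([(557,3,120,92.5,11)],start=(535.5,243.5,120,99.5))
```

```text
[[[2.79,0.7,2.9,0,0,-2.5],[5.58,1.4,5.81,0,0,-5.1],[8.26,2.17,8.31,0,0,-7.3],[10.94,2.95,10.81,0,0,-9.6],[10.94,2.95,13.11,0,0,-9.6]]]
[[[0,0,2.3,0,0,-0],[0,0,4.6,0,0,-0]]]
pull
[[[-1.09,-0.08,0,0,0,0.3],[-2.19,-0.17,0,0,0,0.6],[-3.28,-0.25,0,0,0,1],[-4.38,-0.34,0,0,0,1.3],[-5.47,-0.42,0,0,0,1.6]]]
[[[-1.1,-0.05,0,0,0,0.3],[-2.19,-0.11,0,0,0,0.6],[-3.29,-0.16,0,0,0,1],[-4.38,-0.21,0,0,0,1.3],[-5.48,-0.27,0,0,0,1.6]]]
[[[-1.1,-0.02,0,0,0,0.3],[-2.19,-0.05,0,0,0,0.6],[-3.29,-0.07,0,0,0,1],[-4.39,-0.09,0,0,0,1.3],[-5.49,-0.12,0,0,0,1.6]]]
[[[-1.1,0.01,0,0,0,0.3],[-2.2,0.01,0,0,0,0.6],[-3.29,0.02,0,0,0,1],[-4.39,0.03,0,0,0,1.3],[-5.49,0.04,0,0,0,1.6]]]
[[[-1.1,0.04,0,0,0,0.3],[-2.19,0.08,0,0,0,0.6]]]
```

Emit:
{"api": "play_rows", "payload": {"motion": [[[2.8,0.7,2.9,0,0,-2.5],[5.6,1.4,5.8,0,0,-5.1],[8.3,2.2,8.3,0,0,-7.3],[10.9,2.9,10.8,0,0,-9.5],[10.9,2.9,11.8,0,0,-9.5]]]}}

```text
time: 29.05
tool_pos: [533.6, 245.0, 176.6]
tcp_rot: [-179.6, 0.0, 99.6]
ft_force: [0.1, -1.1, -0.8]
finger_gap: 29.7
grip_force: 0.0
```

Emit:
{"api": "play_rows", "payload": {"motion": [[[0,0,1.5,0,0,0],[0,0,3,0,0,0],[0,0,4.5,0,0,0],[0,0,5.7,0,0,0],[0,0,5.7,0,0,0]]]}}

```text
time: 29.55
tool_pos: [533.7, 243.0, 122.5]
tcp_rot: [-179.8, 0.0, 99.4]
ft_force: [0.4, -0.2, 0.9]
finger_gap: 30.3
grip_force: 0.0
```

Emit:
{"api": "play_rows", "payload": {"motion": [[[0,0,0.1,0,0,0],[0,0,0.1,0,0,0],[0,0,0.1,0,0,0]]]}}

```text
time: 29.85
tool_pos: [535.6, 244.3, 124.9]
tcp_rot: [179.9, -0.0, 99.5]
ft_force: [-0.0, -0.5, 0.2]
finger_gap: 29.7
grip_force: 0.0
```

Emit:
{"api": "play_rows", "payload": {"motion": [[[0,0,0,0,0,0],[0,0,0,0,0,0],[0,0,0,0,0,0],[0,0,0,0,0,0],[0,0,0,0,0,0]]], "jaw": 0, "squeeze": 30}}

```text
time: 30.35
tool_pos: [535.6, 244.3, 124.7]
tcp_rot: [179.9, -0.0, 99.5]
ft_force: [0.8, 0.1, 5.8]
finger_gap: 9.7
grip_force: 32.3
```

Gripped: the gap is 9.7 mm and the tool presses down slightly. Pulling.

Emit:
{"api": "play_rows", "payload": {"motion": [[[-1.1,-0.1,0,0,0,0.3],[-2.2,-0.2,0,0,0,0.6],[-3.3,-0.3,0,0,0,1],[-4.4,-0.35,0,0,0,1.3],[-5.5,-0.4,0,0,0,1.6]]]}}

```text
time: 30.85
tool_pos: [540.4, 189.4, 124.5]
tcp_rot: [179.9, -0.1, 97.9]
ft_force: [-1.4, 7.1, 9.3]
finger_gap: 9.6
grip_force: 33.4
```

Emit:
{"api": "play_rows", "payload": {"motion": [[[-1.1,-0.05,0,0,0,0.3],[-2.2,-0.1,0,0,0,0.6],[-3.3,-0.15,0,0,0,1],[-4.4,-0.2,0,0,0,1.3],[-5.5,-0.25,0,0,0,1.6]]]}}

```text
time: 31.35
tool_pos: [545.0, 133.7, 123.7]
tcp_rot: [-180.0, -0.0, 96.3]
ft_force: [0.0, 3.0, 1.8]
finger_gap: 9.5
grip_force: 32.4
```

Emit:
{"api": "play_rows", "payload": {"motion": [[[0,0,0,0,0,0],[0,0,0,0,0,0]]]}}

```text
time: 31.55
tool_pos: [545.0, 133.2, 123.7]
tcp_rot: [-180.0, 0.1, 96.2]
ft_force: [-0.5, -3.5, 4.6]
finger_gap: 9.3
grip_force: 32.6
```

Emit:
{"api": "play_rows", "payload": {"motion": [[[-1.1,0,0,0,0,0.3],[-2.2,-0.05,0,0,0,0.6],[-3.3,-0.1,0,0,0,1],[-4.4,-0.1,0,0,0,1.3],[-5.5,-0.1,0,0,0,1.6]]]}}

```text
time: 32.05
tool_pos: [550.4, 80.4, 124.2]
tcp_rot: [180.0, -0.1, 94.7]
ft_force: [0.3, 4.4, 5.1]
finger_gap: 9.4
grip_force: 33.2
```

Emit:
{"api": "play_rows", "payload": {"motion": [[[-1.1,0,0,0,0,0.3],[-2.2,0,0,0,0,0.6],[-3.3,0,0,0,0,1],[-4.4,0,0,0,0,1.3],[-5.5,0,0,0,0,1.6]]]}}

```text
time: 32.55
tool_pos: [555.0, 25.6, 124.2]
tcp_rot: [180.0, -0.1, 93.1]
ft_force: [-0.5, 5.3, 5.1]
finger_gap: 9.7
grip_force: 33.2
```

Emit:
{"api": "play_rows", "payload": {"motion": [[[-1,0,0,0,0,0.3],[-2,0.1,0,0,0,0.6],[-2,0.1,0,0,0,0.6],[-2,0.1,0,0,0,0.6]]]}}

```text
time: 32.95
tool_pos: [557.2, 4.4, 124.2]
tcp_rot: [180.0, 0.0, 92.5]
ft_force: [-0.4, -2.2, 4.9]
finger_gap: 9.6
grip_force: 33.1
```

Emit:
{"api": "play_rows", "payload": {"motion": [[[0,0,0,0,0,0],[0,0,0,0,0,0],[0,0,0,0,0,0]]], "jaw": 0.35}}

```text
time: 33.25
tool_pos: [556.3, 5.0, 123.2]
tcp_rot: [-179.9, -0.0, 92.5]
ft_force: [0.8, -0.7, 0.3]
finger_gap: 30.1
grip_force: 0.0
```

Emit:
{"api": "play_rows", "payload": {"motion": [[[0,0,-2,0,0,0],[0,0,-4.5,0,0,0],[0,0,-8,0,0,0],[2,-1,-12.5,0,0,0],[5,-3,-16,0,0,0]]]}}

```text
time: 33.75
tool_pos: [525.2, 52.7, 285.5]
tcp_rot: [179.9, 0.0, 92.4]
ft_force: [0.5, 0.5, 0.7]
finger_gap: 29.6
grip_force: 0.0
```

Emit:
{"api": "play_rows", "payload": {"motion": [[[3,-3,0,0,0,0],[7,-4,0,0,0,0],[7,-4,0,0,0,0],[7,-4,0,0,0,0]]]}}

```text
time: 34.15
tool_pos: [481.5, 122.1, 283.4]
tcp_rot: [-180.0, 0.0, 92.6]
ft_force: [0.2, -0.4, 0.1]
finger_gap: 30.1
grip_force: 0.0
```

Run:
```python
from h import *
p=snap('wrist','w9.png');s=sensors.sense();print(s['tool_pos'],s['tcp_rot'])
h=cv2.cvtColor(p['pixels'],cv2.COLOR_RGB2HSV);m=((h[...,1]>140)&(h[...,2]>80)&((h[...,0]<8)|(h[...,0]>172))).astype(np.uint8)
n,l,st,c=cv2.connectedComponentsWithStats(m)
for i in range(1,n):
    if st[i,4]>300:print(st[i],c[i],onz(p,*c[i],94.6+65))
```

```text
[481.81627823 121.29943855 283.21989257] [-1.79981805e+02  2.73221531e-02  9.25440728e+01]
[ 207    0   85   46 3052] [250.10157274  19.008519  ] [426.32371207 264.03794717 159.6       ]
[ 375  257   66   63 3207] [407.47302775 287.77860929] [551.95171497  76.14899378 159.6       ]
```

View pics/w9.png

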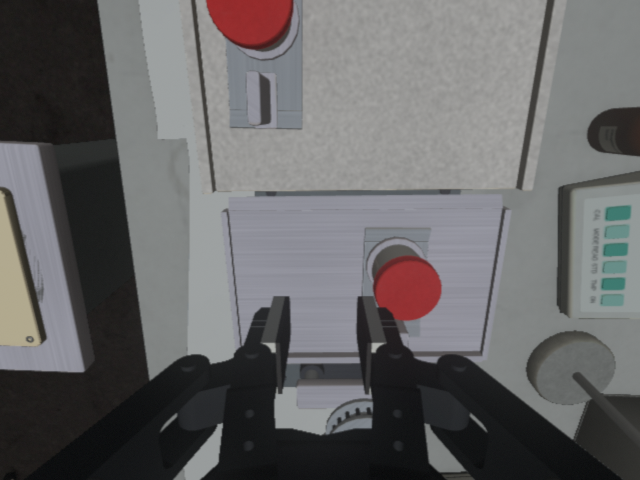

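Tray B is wholly on the table flat: its rear edge is at row 228, clear of the lip at about row 205. Tray A hasn't moved, with its fin at (254,97). Fetching it.

Run:
```python
from h import *
p=snap('wrist');f=onz(p,253,97,156.6);print(f)
plan([(426.7,f[1],190,92.4,45),(426.7,f[1],124,92.4,20)])
print('pull');plan([(430,130,124,92.4,11),(457.5,0,124,92.4,11)],start=(426.7,f[1],124,92.4))
```

```text
[427.22174983 216.35052232 156.6       ]
[[[2.45,-1.28,2.33,0,0,0],[4.89,-2.56,4.66,0,0,0],[7.34,-3.83,6.99,0,0,0.1],[9.79,-5.11,9.31,0,0,0.1],[9.79,-5.11,10.96,0,0,0.1]]]
[[[0,0,1.65,0,0,-0],[0,0,3.3,0,0,-0],[0,0,4.95,0,0,-0]]]
pull
[[[-1.08,0,0,0,0,-0],[-2.16,-0.01,0,0,0,-0],[-3.24,-0.01,0,0,0,-0],[-4.32,-0.02,0,0,0,-0],[-5.4,-0.02,0,0,0,-0]]]
[[[-1.08,0,0,0,0,-0],[-2.16,-0.01,0,0,0,-0],[-3.24,-0.01,0,0,0,-0],[-4.25,0.16,0,0,0,-0],[-5.26,0.33,0,0,0,-0]]]
[[[-1.01,0.17,0,0,0,-0],[-2.02,0.34,0,0,0,-0],[-3.02,0.51,0,0,0,-0],[-4.03,0.68,0,0,0,-0],[-5.04,0.85,0,0,0,-0]]]
[[[-1.01,0.17,0,0,0,-0],[-2.02,0.34,0,0,0,-0],[-3.02,0.51,0,0,0,-0],[-4.03,0.68,0,0,0,-0],[-5.04,0.85,0,0,0,-0]]]
[[[-1.01,0.17,0,0,0,-0]]]
```

Emit:
{"api": "play_rows", "payload": {"motion": [[[2.45,-1.3,2.3,0,0,0],[4.9,-2.6,4.6,0,0,0],[7.3,-3.8,7,0,0,0],[9.8,-5.1,9.3,0,0,0],[9.8,-5.1,11,0,0,0]]]}}

```text
time: 34.75
tool_pos: [425.2, 218.0, 171.4]
tcp_rot: [-179.8, -0.0, 92.5]
ft_force: [0.7, -1.5, -0.4]
finger_gap: 29.8
grip_force: 0.0
```

Emit:
{"api": "play_rows", "payload": {"motion": [[[0,0,1.6,0,0,0],[0,0,3.3,0,0,0],[0,0,4.8,0,0,0],[0,0,4.8,0,0,0],[0,0,4.8,0,0,0]]]}}

```text
time: 35.25
tool_pos: [426.9, 216.2, 125.4]
tcp_rot: [-179.9, 0.0, 92.4]
ft_force: [-0.2, -0.1, 0.5]
finger_gap: 30.1
grip_force: 0.0
```

Emit:
{"api": "play_rows", "payload": {"motion": [[[0,0,0,0,0,0],[0,0,0,0,0,0],[0,0,0,0,0,0],[0,0,0,0,0,0],[0,0,0,0,0,0]]], "jaw": 0, "squeeze": 30}}

```text
time: 35.75
tool_pos: [427.7, 217.1, 126.6]
tcp_rot: [179.9, -0.0, 92.5]
ft_force: [4.3, -2.6, 5.9]
finger_gap: 9.4
grip_force: 32.1
```

Emit:
{"api": "play_rows", "payload": {"motion": [[[-1.1,0,0,0,0,0],[-2.2,0,0,0,0,0],[-3.2,0,0,0,0,0],[-4.3,0,0,0,0,0],[-5.4,0,0,0,0,0]]]}}

```text
time: 36.25
tool_pos: [429.4, 164.2, 126.5]
tcp_rot: [179.9, -0.2, 92.5]
ft_force: [-0.8, 7.7, 7.6]
finger_gap: 9.5
grip_force: 33.0
```

Emit:
{"api": "play_rows", "payload": {"motion": [[[-1.1,0,0,0,0,0],[-2.2,0,0,0,0,0],[-3.2,0,0,0,0,0],[-4.25,0.15,0,0,0,0],[-5.3,0.3,0,0,0,0]]]}}

```text
time: 36.75
tool_pos: [433.9, 111.0, 125.7]
tcp_rot: [-180.0, -0.1, 92.5]
ft_force: [-1.4, 5.2, 5.4]
finger_gap: 9.5
grip_force: 33.3
```

Emit:
{"api": "play_rows", "payload": {"motion": [[[-1,0.2,0,0,0,0],[-2,0.4,0,0,0,0],[-3,0.5,0,0,0,0],[-4,0.7,0,0,0,0],[-5,0.9,0,0,0,0]]]}}

```text
time: 37.25
tool_pos: [445.4, 60.9, 125.7]
tcp_rot: [-180.0, -0.1, 92.5]
ft_force: [-1.5, 5.2, 5.0]
finger_gap: 9.7
grip_force: 33.3
```

Emit:
{"api": "play_rows", "payload": {"motion": [[[-1,0.2,0,0,0,0],[-2,0.4,0,0,0,0],[-3,0.5,0,0,0,0],[-4,0.7,0,0,0,0],[-5,0.9,0,0,0,0]]]}}

```text
time: 37.75
tool_pos: [456.5, 11.4, 125.7]
tcp_rot: [-180.0, -0.1, 92.5]
ft_force: [-0.5, 4.9, 6.5]
finger_gap: 9.6
grip_force: 33.4
```

Emit:
{"api": "play_rows", "payload": {"motion": [[[-1,0.2,0,0,0,0],[-1,0.2,0,0,0,0],[-1,0.2,0,0,0,0]]]}}

```text
time: 38.05
tool_pos: [459.2, 0.3, 125.8]
tcp_rot: [180.0, 0.1, 92.5]
ft_force: [0.2, -2.6, 5.2]
finger_gap: 9.7
grip_force: 33.2
```

Emit:
{"api": "play_rows", "payload": {"motion": [[[0,0,0,0,0,0],[0,0,0,0,0,0],[0,0,0,0,0,0]]], "jaw": 0.35}}

```text
time: 38.35
tool_pos: [458.5, 1.5, 124.9]
tcp_rot: [-179.9, -0.0, 92.5]
ft_force: [-0.1, 0.2, 0.3]
finger_gap: 29.9
grip_force: 0.0
```

Emit:
{"api": "play_rows", "payload": {"motion": [[[0,0,-2,0,0,0],[0,0,-4.5,0,0,0],[0,0,-8,0,0,0],[0,0,-12.5,0,0,0],[-3,0,-15,0,0,0]]]}}

```text
time: 38.85
tool_pos: [461.1, -26.8, 279.1]
tcp_rot: [179.8, -0.0, 92.7]
ft_force: [0.7, -0.7, 0.2]
finger_gap: 29.9
grip_force: 0.0
```

Run:
```python
from h import *
s=sensors.sense();print(s['tool_pos'])
plan([(457,-170,280,30,45),(457,-170,280,30,45)])
```

```text
[461.12560198 -26.77855232 279.11357187]
[[[-1.79,-0.14,-0.01,0,0,7.8],[-3.57,-0.27,-0.02,0,0,15.7],[-5.36,-0.41,-0.03,0,0,23.5],[-7.14,-0.54,-0.04,0,0,31.4],[-8.93,-0.68,-0.06,0,0,39.2]]]
[[[-1.47,1.02,-0.01,0,0,7.8],[-2.94,2.05,-0.02,0,0,15.7],[-4.41,3.07,-0.03,0,0,23.5],[-4.41,3.07,-0.03,0,0,23.5]]]
```

Emit:
{"api": "play_rows", "payload": {"motion": [[[-1.8,-0.1,0,0,0,7.8],[-3.6,-0.3,0,0,0,15.7],[-5.4,-0.4,0,0,0,23.5],[-7.1,-0.5,0,0,0,31.4],[-8.9,-0.7,0,0,0,39.2]]], "jaw": 0.3}}

```text
time: 39.35
tool_pos: [457.0, -118.3, 275.1]
tcp_rot: [-180.0, 0.0, 53.0]
ft_force: [1.5, -0.3, 0.4]
finger_gap: 25.6
grip_force: 0.0
```

Emit:
{"api": "play_rows", "payload": {"motion": [[[-1.5,1,0,0,0,7.8],[-2.9,2,0,0,0,15.7],[-4.4,3.1,0,0,0,23.5],[-4.4,3.1,0,0,0,23.5],[-4.4,3.1,0,0,0,23.5]]]}}

```text
time: 39.85
tool_pos: [455.5, -171.5, 275.1]
tcp_rot: [-179.9, 0.0, 29.9]
ft_force: [0.7, 0.3, 0.5]
finger_gap: 25.4
grip_force: 0.0
```

```bash
cat >> h.py <<'E'
def blobs(p,thr=60,ymax=330,mina=200,f=None):
    m=(p['pixels'].max(2)<thr).astype(np.uint8);m[ymax:]=0
    n,l,st,c=cv2.connectedComponentsWithStats(m)
    for i in range(1,n):
        if st[i,4]>mina:
            ys,xs=np.where(l==i);(cx,cy),(w,h_),a=cv2.minAreaRect(np.c_[xs,ys].astype(np.float32))
            print(st[i],c[i].round(),cv2.boxPoints(((cx,cy),(w,h_),a)).round().tolist())
E
python3 - <<'E'
from h import *
p=snap('wrist','w10.png');s=sensors.sense();print(s['tool_pos'],s['tcp_rot'])
blobs(p)
print('knob',proj(p,[532.5,-106,158]),'grip',proj(p,[*pol(AX,150,-136),214]),'pivot',proj(p,[*pol(AX,49,-136),178]),'lg',proj(p,[457,-158,178]))
E
```

```text
[ 455.63989208 -171.10547972  275.2194265 ] [-1.79948340e+02  5.22547171e-03  2.99619801e+01]
[544 119  96  50 248] [596. 145.] [[544.0, 120.0], [545.0, 117.0], [640.0, 166.0], [639.0, 168.0]]
[ 300  145   31   97 1719] [314. 195.] [[300.0, 145.0], [330.0, 145.0], [330.0, 241.0], [300.0, 241.0]]
[   0  212  247  118 9950] [ 98. 281.] [[-20.0, 254.0], [0.0, 211.0], [246.0, 329.0], [225.0, 372.0]]
[610 244  30  34 303] [625. 257.] [[602.0, 266.0], [631.0, 238.0], [642.0, 249.0], [614.0, 278.0]]
[ 341  270   51   60 1511] [360. 302.] [[340.0, 271.0], [386.0, 267.0], [391.0, 329.0], [345.0, 333.0]]
[283 297  12  33 258] [290. 316.] [[283.0, 297.0], [294.0, 297.0], [294.0, 329.0], [283.0, 329.0]]
[255 308  20  22 300] [266. 319.] [[255.0, 329.0], [261.0, 305.0], [275.0, 308.0], [269.0, 333.0]]
knob [298.11725664  90.50808493] grip [353.1247499  324.74480354] pivot [315.76478899 166.22177545] lg [309.75480784 229.48878798]
```

The lever is where predicted, with its end near (312,238). Lowering onto it and sweeping anticlockwise.

Run:
```python
from h import *
pv=pol(AX,49,-136);q=pol(pv,44,-156);print(pv,q)
plan([(*q,205,24,40),(*q,160,24,15)])
print();plan(arc(pv,44,-156,-106,5,160,180)[1:],start=(*q,160,24))
```

```text
[ 497.25234978 -140.03826015] [ 457.05634965 -157.93467245]
[[[0.39,-0.54,3.51,0,0,3],[0.78,-1.07,7.02,0,0,6],[0.78,-1.07,8.52,0,0,6],[0.78,-1.07,10.02,0,0,6],[0.78,-1.07,11.52,0,0,6]]]

[[[0.02,0.38,0,0,0,-5],[0.07,0.76,0,0,0,-10],[0.15,1.14,0,0,0,-15],[0.27,1.5,0,0,0,-20],[0.41,1.86,0,0,0,-25]]]
[[[0.02,0.38,0,0,0,-5],[0.07,0.76,0,0,0,-10],[0.15,1.14,0,0,0,-15],[0.27,1.5,0,0,0,-20],[0.41,1.86,0,0,0,-25]]]
```

Emit:
{"api": "play_rows", "payload": {"motion": [[[0.4,-0.5,3.5,0,0,3],[0.8,-1.1,7,0,0,6],[0.8,-1.1,7,0,0,6],[0.8,-1.1,9,0,0,6],[0.8,-1.1,11.5,0,0,6]]]}}

```text
time: 40.4
tool_pos: [459.0, -158.4, 163.1]
tcp_rot: [179.8, -0.2, 24.0]
ft_force: [1.1, 0.1, 0.1]
finger_gap: 25.8
grip_force: 0.0
```

Emit:
{"api": "play_rows", "payload": {"motion": [[[0,0.4,0,0,0,-5],[0.05,0.8,0,0,0,-10],[0.15,1.1,0,0,0,-15],[0.3,1.5,0,0,0,-20],[0.4,1.9,0,0,0,-25]]]}}

```text
time: 40.9
tool_pos: [469.1, -173.7, 162.2]
tcp_rot: [180.0, -0.0, 49.2]
ft_force: [-1.0, 2.6, -0.8]
finger_gap: 25.5
grip_force: 0.8
```

Emit:
{"api": "play_rows", "payload": {"motion": [[[0,0.4,0,0,0,-5],[0.05,0.8,0,0,0,-10],[0.15,1.1,0,0,0,-15],[0.3,1.5,0,0,0,-20],[0.4,1.9,0,0,0,-25]]]}}

```text
time: 41.4
tool_pos: [485.8, -183.6, 162.3]
tcp_rot: [180.0, 0.0, 74.2]
ft_force: [-2.8, -1.2, -1.1]
finger_gap: 25.2
grip_force: 1.2
```

Run:
```python
from h import *
s=sensors.sense();print(s['tool_pos'],s['tcp_rot'],s['ft_force'])
p=snap('wrist','w11.png')
```

```text
[ 485.78136277 -183.6311674   162.28080584] [1.79991263e+02 4.52274668e-02 7.42284102e+01] [-2.75311577 -1.15963939 -1.05719608]
```

View pics/w11.png

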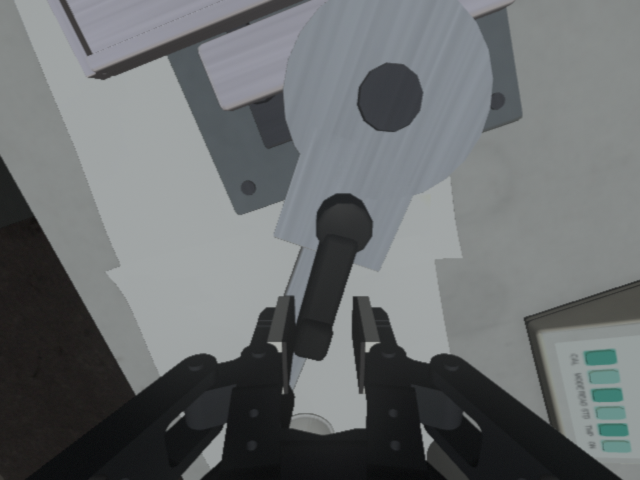

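The handle swung about 10° with the push, so the lever is only just past centre: about 6° anticlockwise of the handle. I'll keep sweeping.

Run:
```python
from h import *
pv=pol(AX,49,-126);s=sensors.sense()
plan(arc(pv,44,-115,-80,7,162.3,180)[1:])
```

```text
[[[-0.24,0.47,0,0,0,2.5],[-0.23,1,0,0,0,-4.5],[-0.16,1.54,0,0,0,-11.5],[-0.02,2.06,0,0,0,-18.5],[0.18,2.55,0,0,0,-25.5]]]
```

Emit:
{"api": "play_rows", "payload": {"motion": [[[-0.1,0.5,0,0,0,-5],[-0.2,1,0,0,0,-10],[-0.1,1.5,0,0,0,-15],[0,2.05,0,0,0,-20],[0.2,2.55,0,0,0,-25]]]}}

```text
time: 41.95
tool_pos: [510.5, -189.6, 162.1]
tcp_rot: [-180.0, 0.1, 99.0]
ft_force: [-5.7, -4.8, 0.8]
finger_gap: 25.5
grip_force: 3.1
```

Run:
```python
from h import *
s=sensors.sense();print(s['tool_pos'],s['tcp_rot'],s['ft_force'])
p=snap('wrist','w12.png');blobs(p,75,mina=400)
```

```text
[ 510.51923003 -189.59564398  162.05780949] [-1.79954471e+02  1.06650986e-01  9.90431934e+01] [-5.70317472 -4.78166161  0.75816537]
[ 401    0  239   29 2324] [539.  11.] [[401.0, 2.0], [402.0, -11.0], [640.0, 15.0], [639.0, 28.0]]
[ 261   62   66   60 2266] [297.  91.] [[255.0, 115.0], [261.0, 62.0], [326.0, 69.0], [320.0, 122.0]]
[ 389   90   64   66 3254] [420. 122.] [[375.0, 119.0], [427.0, 78.0], [466.0, 125.0], [414.0, 167.0]]
[   0  110   28  220 3192] [  9. 255.] [[0.0, 329.0], [0.0, 110.0], [27.0, 110.0], [27.0, 329.0]]
[ 255  200  118  130 6477] [326. 270.] [[252.0, 327.0], [334.0, 190.0], [394.0, 226.0], [312.0, 363.0]]
[352 297  40  33 972] [368. 316.] [[352.0, 297.0], [391.0, 297.0], [391.0, 329.0], [352.0, 329.0]]
```

The force rose to 7.4 N, so the lever is on its lower stop and the ratchet is starting to drive. Next, back to the handle grip.

Run:
```python
from h import *
t=sensors.sense()['tool_pos'];g=pol(AX,150,-116)
plan([(t[0]-3,t[1],245,99,42),(*g,245,64,40),(*g,245,64)])
```

```text
[[[0.02,-0.15,-4.15,0,0,0.2],[0.05,-0.3,-8.29,0,0,0.4],[-0.83,-1.28,-8.29,0,0,7.4],[-1.71,-2.27,-8.29,0,0,14.4],[-2.59,-3.25,-8.29,0,0,21.4]]]
[[[-1.18,-0.6,0,0,0,7],[-2.36,-1.19,0,0,0,14],[-2.36,-1.19,0,0,0,14]]]
```

Emit:
{"api": "play_rows", "payload": {"motion": [[[0,-0.2,-4.1,0,0,0],[0,-0.3,-8.3,0,0,0],[-0.8,-1.3,-8.3,0,0,7],[-1.7,-2.3,-8.3,0,0,14],[-2.6,-3.3,-8.3,0,0,21]]], "jaw": 0.42}}

```text
time: 42.5
tool_pos: [482.4, -219.5, 245.8]
tcp_rot: [179.8, 0.0, 77.5]
ft_force: [0.0, -0.5, -0.7]
finger_gap: 35.5
grip_force: 0.0
```

Emit:
{"api": "play_rows", "payload": {"motion": [[[-1.2,-0.6,0,0,0,7],[-2.4,-1.2,0,0,0,14],[-2.4,-1.2,0,0,0,14],[-2.4,-1.2,0,0,0,14]]]}}

```text
time: 42.9
tool_pos: [465.6, -240.2, 244.7]
tcp_rot: [179.9, -0.0, 64.0]
ft_force: [0.5, -0.1, 0.9]
finger_gap: 35.9
grip_force: 0.0
```

Run:
```python
from h import *
s=sensors.sense();print(s['tool_pos'],s['tcp_rot'],s['ft_force'])
p=snap('wrist','w13.png');blobs(p,60,mina=400);
for a in (-112,-116,-120): print(a,proj(p,[*pol(AX,150,a),214]))
```

```text
[ 465.57043251 -240.172464    244.65614266] [ 1.79916036e+02 -1.87306963e-02  6.39634561e+01] [ 0.5109217  -0.07797574  0.86940919]
[123   0  57  32 426] [149.  14.] [[122.0, 26.0], [173.0, -8.0], [179.0, 0.0], [128.0, 35.0]]
[ 306   56   61  119 1698] [341. 126.] [[301.0, 61.0], [339.0, 52.0], [368.0, 170.0], [330.0, 180.0]]
[    0    63   189   267 22079] [ 69. 241.] [[0.0, 329.0], [0.0, 63.0], [188.0, 63.0], [188.0, 329.0]]
[ 304  228   44   74 2402] [325. 266.] [[304.0, 228.0], [347.0, 228.0], [347.0, 301.0], [304.0, 301.0]]
-112 [348.07053838 282.24485723]
-116 [328.48788437 282.88863633]
-120 [308.90907043 282.29356103]
```

The grip is at handle angle -116.4° and the lever is 21° anticlockwise of the handle, which is lower. Now the lowering stroke.

Emit:
{"api": "play_rows", "payload": {"motion": [[[0,0,2.5,0,0,0],[0,0,5,0,0,0],[0,0,7.4,0,0,0],[0,0,7.4,0,0,0],[0,0,7.4,0,0,0]]]}}

```text
time: 43.45
tool_pos: [465.3, -239.7, 169.9]
tcp_rot: [-180.0, -0.0, 63.9]
ft_force: [-0.5, -0.3, 0.5]
finger_gap: 35.9
grip_force: 0.0
```

Emit:
{"api": "play_rows", "payload": {"motion": [[[0.05,-1.3,0,0,0,5],[0.25,-2.6,0,0,0,10],[0.5,-3.9,0,0,0,15],[0.75,-4.7,0,0,0,18],[0.75,-4.7,0,0,0,18]]]}}

```text
time: 43.95
tool_pos: [427.0, -212.9, 171.8]
tcp_rot: [179.8, -0.0, 45.8]
ft_force: [-0.2, -0.6, 0.2]
finger_gap: 35.8
grip_force: 0.0
```

Emit:
{"api": "play_rows", "payload": {"motion": [[[0.05,1.3,0,0,0,-5],[0.25,2.6,0,0,0,-10],[0.5,3.9,0,0,0,-15],[0.9,5.1,0,0,0,-20],[1.4,6.3,0,0,0,-25]]]}}

```text
time: 44.45
tool_pos: [482.0, -247.6, 171.0]
tcp_rot: [180.0, 0.0, 71.1]
ft_force: [-3.9, 1.1, 4.0]
finger_gap: 36.1
grip_force: 2.0
```

Emit:
{"api": "play_rows", "payload": {"motion": [[[0.05,1.3,0,0,0,-5],[0.25,2.6,0,0,0,-10],[0.5,3.9,0,0,0,-15],[0.9,5.1,0,0,0,-20],[1.4,6.3,0,0,0,-25]]]}}

```text
time: 44.95
tool_pos: [546.1, -255.8, 170.9]
tcp_rot: [180.0, 0.1, 96.1]
ft_force: [-4.4, -2.4, 2.9]
finger_gap: 36.1
grip_force: 2.2
```

Emit:
{"api": "play_rows", "payload": {"motion": [[[0.05,1.3,0,0,0,-5],[0.25,2.6,0,0,0,-10],[0.5,3.9,0,0,0,-15],[0.9,5.1,0,0,0,-20],[1.4,6.3,0,0,0,-25]]]}}

```text
time: 45.45
tool_pos: [607.6, -235.7, 170.9]
tcp_rot: [-180.0, 0.2, 121.1]
ft_force: [-1.9, -6.0, 0.1]
finger_gap: 35.8
grip_force: 2.3
```

Emit:
{"api": "play_rows", "payload": {"motion": [[[0.05,1.3,0,0,0,-5],[0.25,2.6,0,0,0,-10],[0.5,3.9,0,0,0,-15]]]}}

```text
time: 45.75
tool_pos: [638.7, -211.3, 171.0]
tcp_rot: [-180.0, 0.2, 136.1]
ft_force: [-1.3, -4.6, -0.4]
finger_gap: 36.2
grip_force: 2.2
```

Run:
```python
from h import *
s=sensors.sense();d=s['tool_pos'][:2]-AX;print(s['tool_pos'],s['tcp_rot'],np.degrees(np.arctan2(d[1],d[0])),np.hypot(*d))
p=snap('scene','s4.png');q=snap('top','t4.png')
C=lambda P:[(st[4],c) for P_ in [0] for n,l,S,cc in [cv2.connectedComponentsWithStats(((lambda h:((h[...,1]>140)&(h[...,2]>80)&((h[...,0]<8)|(h[...,0]>172))).astype(np.uint8))(cv2.cvtColor(P['pixels'],cv2.COLOR_RGB2HSV))))] for st,c in zip(S[1:],cc[1:]) if st[4]>60]
print(C(p));print(C(q))
```

```text
[ 638.71731099 -211.28723472  170.95139205] [-1.79954988e+02  1.74888804e-01  1.36088907e+02] -44.74804748924189 149.5577445323627
[(np.int32(129), array([334.9379845 ,  11.13178295])), (np.int32(263), array([295.15969582, 241.69201521])), (np.int32(98), array([322.55102041, 258.54081633])), (np.int32(282), array([ 38.23049645, 347.74822695])), (np.int32(350), array([ 15.18857143, 384.04857143])), (np.int32(85), array([223.2       , 405.63529412]))]
[(np.int32(77), array([188.28571429, 125.79220779])), (np.int32(86), array([165.15116279, 128.70930233])), (np.int32(160), array([317.50625, 220.29375]))]
```

Run:
```python
from h import *
p=snap('scene');q=snap('top')
for z in (135,140,145,150,160): print(z,proj(p,[552,76.1,z]).round(1),proj(q,[552,76.1,z]).round(1))
print(two(p,(295.16,241.69),q,(317.5,220.3)))
```

```text
135 [294.9 244. ] [316.2 220.6]
140 [294.8 242.7] [316.2 220. ]
145 [294.8 241.4] [316.2 219.3]
150 [294.8 240.2] [316.2 218.7]
160 [294.7 237.6] [316.2 217.5]
(array([553.28879602,  71.63844843, 138.20269194]), np.float64(1.643733833958416))
```

Emit:
{"api": "play_rows", "payload": {"motion": [[[0.1,-2,0,0,0,7.5],[0.5,-3.9,0,0,0,15],[1.1,-5.7,0,0,0,22.5],[2,-7.5,0,0,0,30],[3.1,-9.1,0,0,0,37.5]]]}}

```text
time: 46.45
tool_pos: [551.1, -253.8, 169.9]
tcp_rot: [179.9, -0.0, 97.9]
ft_force: [1.6, 1.9, -0.2]
finger_gap: 35.8
grip_force: 0.9
```

Emit:
{"api": "play_rows", "payload": {"motion": [[[0.1,-2,0,0,0,7.5],[0.5,-3.9,0,0,0,15],[1.1,-5.7,0,0,0,22.5],[2,-7.5,0,0,0,30],[3.1,-9.1,0,0,0,37.5]]]}}

```text
time: 46.95
tool_pos: [456.6, -236.1, 170.0]
tcp_rot: [179.9, -0.0, 60.3]
ft_force: [1.5, 0.1, 0.8]
finger_gap: 36.0
grip_force: 0.8
```

Emit:
{"api": "play_rows", "payload": {"motion": [[[0.05,-1.3,0,0,0,5],[0.05,-1.3,0,0,0,5],[0.05,-1.3,0,0,0,5]]]}}

```text
time: 47.25
tool_pos: [446.4, -229.4, 170.1]
tcp_rot: [179.9, -0.0, 55.9]
ft_force: [0.4, -0.7, 0.4]
finger_gap: 35.6
grip_force: 0.0
```

Emit:
{"api": "play_rows", "payload": {"motion": [[[0.05,1.3,0,0,0,-5],[0.25,2.6,0,0,0,-10],[0.5,3.9,0,0,0,-15],[0.9,5.1,0,0,0,-20],[1.4,6.3,0,0,0,-25]]]}}

```text
time: 47.75
tool_pos: [506.5, -253.8, 169.5]
tcp_rot: [-179.9, 0.0, 81.1]
ft_force: [-5.9, -1.3, 3.7]
finger_gap: 36.0
grip_force: 2.1
```

Emit:
{"api": "play_rows", "payload": {"motion": [[[0.05,1.3,0,0,0,-5],[0.25,2.6,0,0,0,-10],[0.5,3.9,0,0,0,-15]]]}}

```text
time: 48.05
tool_pos: [545.8, -255.4, 169.3]
tcp_rot: [-179.9, 0.0, 96.1]
ft_force: [-4.6, -0.5, 2.3]
finger_gap: 35.8
grip_force: 2.1
```

Run:
```python
from h import *
s=sensors.sense();d=s['tool_pos'][:2]-AX;print(s['tool_pos'],s['tcp_rot'],np.degrees(np.arctan2(d[1],d[0])),np.hypot(*d))
```

```text
[ 545.75877628 -255.3605      169.30969729] [-1.79913247e+02  3.95624170e-02  9.60773980e+01] -84.92713363290177 149.94783795514863
```

Emit:
{"api": "play_rows", "payload": {"motion": [[[0,0.65,0,0,0,-2.5]]]}}

```text
time: 48.15
tool_pos: [552.6, -254.6, 169.3]
tcp_rot: [-179.9, 0.0, 98.6]
ft_force: [-4.1, -2.3, 2.6]
finger_gap: 35.6
grip_force: 2.1
```

Emit:
{"api": "play_rows", "payload": {"motion": [[[0,0.65,0,0,0,-2.5]]]}}

```text
time: 48.25
tool_pos: [558.7, -253.6, 169.2]
tcp_rot: [-179.9, 0.0, 101.0]
ft_force: [-3.3, -2.5, 1.1]
finger_gap: 36.0
grip_force: 2.1
```

Emit:
{"api": "play_rows", "payload": {"motion": [[[0,0.5,0,0,0,-2]]]}}

```text
time: 48.35
tool_pos: [563.6, -252.7, 169.3]
tcp_rot: [-179.9, 0.0, 103.0]
ft_force: [-4.5, -3.8, 1.0]
finger_gap: 35.8
grip_force: 2.2
```

Emit:
{"api": "play_rows", "payload": {"motion": [[[0,0.5,0,0,0,-2]]]}}

```text
time: 48.45
tool_pos: [568.3, -251.6, 169.3]
tcp_rot: [-179.9, 0.0, 104.9]
ft_force: [-4.1, -4.3, 0.9]
finger_gap: 35.8
grip_force: 2.2
```

Emit:
{"api": "play_rows", "payload": {"motion": [[[0,0.5,0,0,0,-2]]]}}

```text
time: 48.55
tool_pos: [573.1, -250.4, 169.3]
tcp_rot: [-179.9, 0.1, 106.9]
ft_force: [-2.5, -5.0, 0.6]
finger_gap: 35.8
grip_force: 2.2
```

Emit:
{"api": "play_rows", "payload": {"motion": [[[0,0.5,0,0,0,-2]]]}}

```text
time: 48.65
tool_pos: [577.9, -249.0, 169.3]
tcp_rot: [-179.9, 0.1, 108.9]
ft_force: [-2.8, -4.4, 0.7]
finger_gap: 35.7
grip_force: 2.2
```

Emit:
{"api": "play_rows", "payload": {"motion": [[[0,0.5,0,0,0,-2]]]}}

```text
time: 48.75
tool_pos: [582.6, -247.4, 169.3]
tcp_rot: [-179.9, 0.1, 110.9]
ft_force: [-2.9, -5.1, 1.0]
finger_gap: 35.8
grip_force: 2.3
```

Emit:
{"api": "play_rows", "payload": {"motion": [[[0,0.5,0,0,0,-2]]]}}

```text
time: 48.85
tool_pos: [587.3, -245.7, 169.3]
tcp_rot: [-179.9, 0.1, 112.9]
ft_force: [-2.9, -5.5, 0.4]
finger_gap: 36.1
grip_force: 2.3
```

Emit:
{"api": "play_rows", "payload": {"motion": [[[0,0.5,0,0,0,-2]]]}}

```text
time: 48.95
tool_pos: [591.9, -243.8, 169.3]
tcp_rot: [-179.9, 0.1, 114.9]
ft_force: [-2.5, -4.5, 0.3]
finger_gap: 35.9
grip_force: 2.3
```

Emit:
{"api": "play_rows", "payload": {"motion": [[[0,0.5,0,0,0,-2]]]}}

```text
time: 49.05
tool_pos: [596.5, -241.7, 169.3]
tcp_rot: [-179.9, 0.1, 116.9]
ft_force: [-3.1, -5.3, 0.2]
finger_gap: 35.8
grip_force: 2.3
```

Still driving at a steady 6 N, so it isn't home yet.

Emit:
{"api": "play_rows", "payload": {"motion": [[[0,0.5,0,0,0,-2]]]}}

```text
time: 49.15
tool_pos: [601.0, -239.4, 169.3]
tcp_rot: [-179.9, 0.1, 118.9]
ft_force: [-2.5, -4.2, 0.4]
finger_gap: 36.6
grip_force: 2.3
```

Emit:
{"api": "play_rows", "payload": {"motion": [[[0,0.5,0,0,0,-2]]]}}

```text
time: 49.25
tool_pos: [605.4, -237.0, 169.3]
tcp_rot: [-179.9, 0.1, 120.9]
ft_force: [-2.3, -6.1, -0.9]
finger_gap: 35.9
grip_force: 2.3
```

Emit:
{"api": "play_rows", "payload": {"motion": [[[0,0.5,0,0,0,-2]]]}}

```text
time: 49.35
tool_pos: [609.7, -234.5, 169.3]
tcp_rot: [-179.9, 0.1, 122.9]
ft_force: [-2.6, -5.5, 1.0]
finger_gap: 35.6
grip_force: 2.3
```

Emit:
{"api": "play_rows", "payload": {"motion": [[[0,0.5,0,0,0,-2]]]}}

```text
time: 49.45
tool_pos: [614.0, -231.8, 169.3]
tcp_rot: [-179.9, 0.1, 124.9]
ft_force: [-1.9, -5.3, -0.2]
finger_gap: 35.8
grip_force: 2.3
```

Run:
```python
from h import *
s=sensors.sense();d=s['tool_pos'][:2]-AX;print(s['ft_force'],np.degrees(np.arctan2(d[1],d[0])),np.hypot(*d))
```

```text
[-1.85941195 -5.32751167 -0.16340073] -57.068410419245836 149.8866602522768
```

Emit:
{"api": "play_rows", "payload": {"motion": [[[0,0.5,0,0,0,-2]]]}}

```text
time: 49.55
tool_pos: [618.1, -228.9, 169.3]
tcp_rot: [-179.9, 0.1, 126.9]
ft_force: [-1.1, -6.0, -1.2]
finger_gap: 36.1
grip_force: 2.2
```

Emit:
{"api": "play_rows", "payload": {"motion": [[[0,0.5,0,0,0,-2]]]}}

```text
time: 49.65
tool_pos: [622.1, -225.9, 169.3]
tcp_rot: [-179.9, 0.1, 128.9]
ft_force: [-1.2, -6.1, -0.9]
finger_gap: 35.9
grip_force: 2.5
```

Emit:
{"api": "play_rows", "payload": {"motion": [[[0,0.5,0,0,0,-2]]]}}

```text
time: 49.75
tool_pos: [626.0, -223.1, 169.3]
tcp_rot: [-179.9, 0.1, 130.9]
ft_force: [-1.9, -6.6, -0.1]
finger_gap: 35.9
grip_force: 3.0
```

Emit:
{"api": "play_rows", "payload": {"motion": [[[0,0.5,0,0,0,-2]]]}}

```text
time: 49.85
tool_pos: [629.7, -220.1, 169.3]
tcp_rot: [-179.9, 0.1, 132.9]
ft_force: [-2.3, -8.3, 0.5]
finger_gap: 35.7
grip_force: 3.5
```

Emit:
{"api": "play_rows", "payload": {"motion": [[[0,0.5,0,0,0,-2]]]}}

```text
time: 49.95
tool_pos: [633.4, -216.9, 169.3]
tcp_rot: [-179.9, 0.1, 134.9]
ft_force: [-0.1, -8.5, -0.4]
finger_gap: 35.8
grip_force: 3.6
```

Run:
```python
from h import *
s=sensors.sense();d=s['tool_pos'][:2]-AX;print(s['ft_force'],np.degrees(np.arctan2(d[1],d[0])),np.hypot(*d))
p=snap('scene')
h=cv2.cvtColor(p['pixels'],cv2.COLOR_RGB2HSV);m=((h[...,1]>140)&(h[...,2]>80)&((h[...,0]<8)|(h[...,0]>172))).astype(np.uint8)
n,l,st,c=cv2.connectedComponentsWithStats(m);print([(int(a[4]),b.round(1)) for a,b in zip(st[1:],c[1:]) if 200<b[1]<300 and a[4]>50])
```

```text
[-0.0957729  -8.47104177 -0.41934447] -47.689148003985316 149.95415860513762
[(258, array([295.1, 244.5])), (119, array([323.2, 261. ]))]
```

Emit:
{"api": "play_rows", "payload": {"motion": [[[0,0.5,0,0,0,-2]]]}}

```text
time: 50.1
tool_pos: [636.8, -213.5, 169.4]
tcp_rot: [-179.9, 0.1, 136.8]
ft_force: [0.3, -9.7, -0.9]
finger_gap: 36.3
grip_force: 3.5
```

Emit:
{"api": "play_rows", "payload": {"motion": [[[0,0.5,0,0,0,-2]]]}}

```text
time: 50.2
tool_pos: [640.4, -209.8, 169.3]
tcp_rot: [-179.9, 0.1, 138.9]
ft_force: [-0.9, -8.7, -0.7]
finger_gap: 35.6
grip_force: 3.3
```

Emit:
{"api": "play_rows", "payload": {"motion": [[[0,0,0,0,0,0],[0,0,0,0,0,0]]]}}

```text
time: 50.4
tool_pos: [640.6, -208.7, 169.4]
tcp_rot: [-180.0, 0.1, 138.8]
ft_force: [-1.4, -5.1, -0.1]
finger_gap: 35.8
grip_force: 1.9
```

Run:
```python
from h import *
p=snap('scene')
h=cv2.cvtColor(p['pixels'],cv2.COLOR_RGB2HSV);m=((h[...,1]>140)&(h[...,2]>80)&((h[...,0]<8)|(h[...,0]>172))).astype(np.uint8)
n,l,st,c=cv2.connectedComponentsWithStats(m);print([(int(a[4]),b.round(1)) for a,b in zip(st[1:],c[1:]) if 200<b[1]<300 and a[4]>50])
```

```text
[(258, array([295.1, 244.5])), (117, array([323. , 260.8]))]
```

The lids no longer move and the force has levelled off at about 9 N, so it looks home. I'll let go and confirm by touching the free part of the table.

Run:
```python
from h import *
s=sensors.sense();t=s['tool_pos']
plan([(t[0]-4,t[1]-3,169,138.8,5),(t[0]-4,t[1]-3,250,138.8,40),(622,45,200,90,45),(622,45,90,90,35),(622,45,74,90,4)])
```

```text
[[[0.1,-0.49,0.04,0,0,0],[0.1,-0.49,-2.66,0,0,0],[0.1,-0.49,-5.36,0,0,0],[0.1,-0.49,-8.06,0,0,0],[2.67,2.13,-7.35,0,0,7]]]
[[[2.87,2.29,0.71,0,0,7],[5.74,4.58,1.43,0,0,13.9],[8.61,6.87,2.14,0,0,20.9],[11.47,9.16,2.86,0,0,27.9],[14.34,11.45,3.57,0,0,34.9]]]
[[[3.66,0.24,0.71,0,0,7],[3.66,0.24,3.46,0,0,7],[3.66,0.24,6.21,0,0,7],[3.66,0.24,8.96,0,0,7],[3.66,0.24,11.71,0,0,7]]]
[[[0,0,0.4,0,0,-0],[0,0,0.8,0,0,-0],[0,0,1.2,0,0,-0],[0,0,1.6,0,0,-0]]]
```

Emit:
{"api": "play_rows", "payload": {"motion": [[[0.1,-0.5,0,0,0,0],[0.1,-0.5,-2.7,0,0,0],[0.1,-0.5,-5.4,0,0,0],[0.1,-0.5,-8.1,0,0,0],[2.7,2.1,-7.4,0,0,7]]]}}

```text
time: 50.95
tool_pos: [635.8, -177.9, 250.0]
tcp_rot: [179.8, 0.5, 131.6]
ft_force: [1.6, 1.1, 0.6]
finger_gap: 35.7
grip_force: 0.0
```

Emit:
{"api": "play_rows", "payload": {"motion": [[[2.9,2.3,0.7,0,0,7],[5.7,4.6,1.4,0,0,14],[8.6,6.9,2.1,0,0,21],[11.5,9.2,2.9,0,0,28],[14.3,11.4,3.6,0,0,35]]], "jaw": 0}}

```text
time: 51.45
tool_pos: [622.7, 10.6, 207.0]
tcp_rot: [-180.0, -0.1, 96.5]
ft_force: [0.8, -0.6, 0.1]
finger_gap: 0.0
grip_force: 0.0
```

Emit:
{"api": "play_rows", "payload": {"motion": [[[3.7,0.2,0.7,0,0,7],[3.7,0.2,0.7,0,0,7],[3.7,0.2,3.5,0,0,7],[3.7,0.2,7,0,0,7],[3.7,0.2,7,0,0,7]]]}}

```text
time: 51.95
tool_pos: [617.0, 45.5, 131.8]
tcp_rot: [-179.4, -0.0, 89.9]
ft_force: [-0.5, 0.2, -0.8]
finger_gap: -0.3
grip_force: 0.0
```

Emit:
{"api": "play_rows", "payload": {"motion": [[[0,0.2,1.5,0,0,0],[0,0.2,3,0,0,0],[0,0.2,4.5,0,0,0],[0,0.2,5.5,0,0,0],[0,0.2,5.5,0,0,0]]]}}

```text
time: 52.45
tool_pos: [621.5, 45.5, 80.3]
tcp_rot: [-179.8, -0.0, 89.8]
ft_force: [-0.1, 0.0, 0.4]
finger_gap: 0.1
grip_force: 0.0
```

Emit:
{"api": "play_rows", "payload": {"motion": [[[0,0,0.1,0,0,0],[0,0,0.2,0,0,0],[0,0,0.2,0,0,0],[0,0,0.2,0,0,0]]]}}

```text
time: 52.85
tool_pos: [623.3, 45.6, 81.2]
tcp_rot: [179.9, -0.0, 89.8]
ft_force: [0.4, 0.5, 0.4]
finger_gap: 0.1
grip_force: 0.0
```

Emit:
{"api": "play_rows", "payload": {"motion": [[[0,0,0.1,0,0,0],[0,0,0.2,0,0,0],[0,0,0.2,0,0,0]]]}}

```text
time: 53.15
tool_pos: [622.8, 45.5, 78.3]
tcp_rot: [-180.0, 0.0, 89.8]
ft_force: [0.1, 0.6, -0.8]
finger_gap: 0.1
grip_force: 0.0
```

Emit:
{"api": "play_rows", "payload": {"motion": [[[0,0,0.1,0,0,0],[0,0,0.2,0,0,0],[0,0,0.2,0,0,0]]]}}

```text
time: 53.45
tool_pos: [622.7, 45.5, 76.2]
tcp_rot: [-180.0, 0.0, 89.8]
ft_force: [0.1, -1.0, -0.4]
finger_gap: 0.1
grip_force: 0.0
```

Emit:
{"api": "play_rows", "payload": {"motion": [[[0,0,0.1,0,0,0],[0,0,0.2,0,0,0],[0,0,0.2,0,0,0]]]}}

```text
time: 53.75
tool_pos: [622.8, 45.5, 74.3]
tcp_rot: [-180.0, -0.0, 89.8]
ft_force: [-0.1, 1.1, 0.2]
finger_gap: -0.0
grip_force: 0.0
```

Emit:
{"api": "play_rows", "payload": {"motion": [[[0,0,0.1,0,0,0],[0,0,0.2,0,0,0],[0,0,0.2,0,0,0]]]}}

```text
time: 54.05
tool_pos: [622.8, 45.5, 72.3]
tcp_rot: [-180.0, -0.0, 89.8]
ft_force: [-0.7, -0.7, 0.1]
finger_gap: 0.1
grip_force: 0.0
```

Emit:
{"api": "play_rows", "payload": {"motion": [[[0,0,0.1,0,0,0],[0,0,0.1,0,0,0]]]}}

```text
time: 54.25
tool_pos: [622.8, 45.5, 71.3]
tcp_rot: [-180.0, -0.0, 89.8]
ft_force: [0.1, -0.1, 0.2]
finger_gap: 0.1
grip_force: 0.0
```

Emit:
{"api": "play_rows", "payload": {"motion": [[[0,0,0.1,0,0,0],[0,0,0.1,0,0,0]]]}}

```text
time: 54.45
tool_pos: [622.9, 45.5, 70.4]
tcp_rot: [180.0, 0.0, 89.8]
ft_force: [0.4, -0.2, 0.2]
finger_gap: 0.1
grip_force: 0.0
```

There is no contact down to z = 70.4, so the table is fully home at about 70. I'll withdraw and take a final look.

Emit:
{"api": "play_rows", "payload": {"motion": [[[0,0,-4,0,0,0],[0,0,-8,0,0,0],[0,0,-12.5,0,0,0],[0,-1,-17,0,0,0],[0,-3,-21.5,0,0,0]]]}}

```text
time: 54.95
tool_pos: [592.9, 45.6, 287.1]
tcp_rot: [180.0, -0.0, 89.8]
ft_force: [0.6, 0.1, 0.9]
finger_gap: -0.0
grip_force: 0.0
```

Emit:
{"api": "play_rows", "payload": {"motion": [[[-1,-2,-3,0,0,0],[-2,-5,-6,0,0,0],[-3,-7,-6,0,0,0],[-3,-7,-6,0,0,0],[-3,-7,-6,0,0,0]]]}}

```text
time: 55.45
tool_pos: [522.8, 15.8, 345.6]
tcp_rot: [180.0, -0.0, 89.8]
ft_force: [0.8, -0.6, -0.5]
finger_gap: -0.3
grip_force: 0.0
```

Run:
```python
from h import *
p=snap('wrist');q=snap('scene')
a=cv2.resize(p['pixels'],(400,300));b=cv2.resize(q['pixels'][130:370,190:510],(400,300))
cv2.imwrite('pics/fin.png',np.hstack([a,b])[:,:,::-1]);print(sensors.sense()['time'],sensors.sense()['tool_pos'])
```

```text
55.55 [522.98950917  16.12559684 344.61455695]
```

View pics/fin.png

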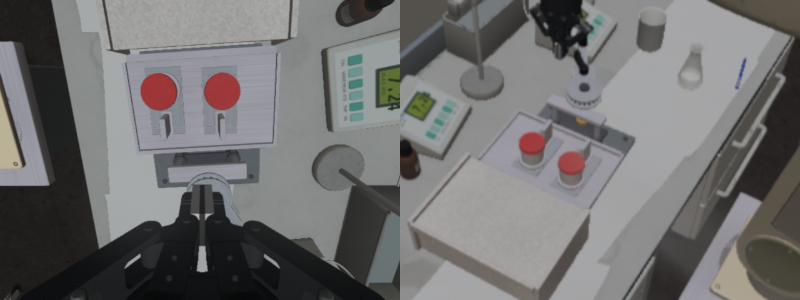

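Both trays are flat and wholly on the lowered table, with lids at (158,91) and (222,91) in the left half. The shelf is empty, and the beaker and flask are standing. Handing in.

```bash
python3 -c "
from h import *
print(job.hand_in())"
```

```text
the job is handed in; nothing more can be done
None
```

The job is handed in: both trays were slid across and lie flat on the table, which is ratcheted fully down, the handle is let go, and the beaker and flask are standing (I did not check the wash bottle up close).

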